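Load the probe rods on the microscope carrier, bring it to the viewing station and focus

TASK

Push the clip carrier to its loading end stop, away from the microscope, and there press every probe rod lying about sideways into a pair of spring clips of its own until it snaps home against the back stops, about centred. Then slide the loaded carrier along its rail to the viewing station under the microscope, where its detent catches, and leave it there. Last set the focus on the separate drive: first turn the coarse outer knob until its pointer line faces the index bar on the base, then the fine inner knob likewise, leaving the coarse one set; knock nothing else over or out of place.

Things in the scene. Friction and masses are not known exactly. Their poses are not given: they have to be found in the camera images.
- rail: Fixed aluminium rail plate, 160 x 485 x 10 mm, with a white microscope at its -y end. Origin on the bench; y along the rail, +y towards the loading end stop; x away from the robot. Microscope: foot from y -430 to -240 mm, 45 mm high; column 290 mm tall at y -375; arm over y -405 to -150, 272 mm above the bench and up; objective hanging to z 135 mm at y -142.
- carrier (a joint): Slide position (m) of the aluminium clip carrier: 0 at the loading end stop, growing as it moves along rail -y towards the microscope, at most 0.21. The viewing detent (a sprung pawl; some 6 N to get in or out) lies at 0.180, and a like one holds it at 0. Sliding friction 2 N; it stays where it is left.
- handle (a point): Top centre of the carrier's upright steel push post, 18 mm diameter, 75 mm tall (its top 105 mm above the bench, deck at its foot at 30 mm). On the carrier's +y end, 46 mm in y past clip2's seat and 45 mm to -x (robot's side). Free room on its +x and -x sides; on its -y side the nearest clip part is 25 mm away.
- clip0 (a point): Seat of the clip pair nearest the microscope: where the middle of a fully home rod's axis lies, 66 mm above the bench, 36 mm above the deck. x: the direction a seated rod lies in (either way round); +y (rail +y): the direction it is pressed in. Two black ledges, 16 mm wide, at x -56 and +56 mm, 96 mm open between, carry the rod's ends (tops 6 mm below this point).
- clip1 (a point): Seat of the middle pair, the same, 72 mm along +y. Each ledge has a back stop 18 mm high behind the seat (+y) and before it a round steel lip (10 mm diameter, its axis 8 mm to -y and 8 mm above this point) on a vertical spring, highest part 20 mm above this point. Lay the rod on the ledges 24 mm to -y of the seat, push to +y: it snaps under the lips at some 5 to 10 N.
- clip2 (a point): Seat of the pair nearest the handle, the same as the others, 144 mm along +y from clip0. The pairs are alike; any rod may go into any pair. A seated rod can be slid endways in its clips, up to 23 mm off centre, till its sleeve meets a ledge; its sleeve may sit turned about the rod axis. The objective hangs over clip0 when the carrier is at the viewing station.
- rod0: Probe rod, 160 mm long, 12 mm diameter steel with round ends and a square grey plastic grip sleeve, 18 x 18 mm and 50 mm long, round its middle; about 70 g. Origin in the middle of the rod on its axis (9 mm above the bench when lying), x along the rod. May be absent.
- rod1: Probe rod, 160 mm long, 12 mm diameter steel with round ends and a square grey plastic grip sleeve, 18 x 18 mm and 50 mm long, round its middle; about 70 g. Origin in the middle of the rod on its axis (9 mm above the bench when lying), x along the rod. May be absent.
- rod2: Probe rod, 160 mm long, 12 mm diameter steel with round ends and a square grey plastic grip sleeve, 18 x 18 mm and 50 mm long, round its middle; about 70 g. Origin in the middle of the rod on its axis (9 mm above the bench when lying), x along the rod. May be absent.
- pod: Fixed white focus drive, a block 110 x 110 x 20 mm with two coaxial knobs on top. Origin under its centre; a small black index bar on the block points along its +x.
- dial (a point): Point on the upright axis of both knobs, 60 mm above the bench: top of the coarse knob. Its x axis points to the index bar.
- coarse (a joint): Angle (rad) of the outer, lower black coarse knob, 56 mm diameter, from 22 to 60 mm above the bench; 0 when its white pointer line faces the index bar, positive anticlockwise seen from above, stops at -1.7 and 1.7. Light friction (0.06 N m), stays where left.
- fine (a joint): Angle (rad) of the inner, upper aluminium fine knob, 30 mm diameter, from 61 to 95 mm above the bench, independent of the coarse one; 0 when its black pointer line faces the index bar, positive anticlockwise seen from above, stops at -1.7 and 1.7. Friction 0.03 N m, stays where left.
- beaker: Bystander: glass beaker, 84 mm wide, 110 mm high, on the bench; origin under its centre.
- jar: Bystander: amber jar, 68 mm wide, 100 mm high, beyond the rail; origin under its centre.
- slidebox: Bystander: wooden slide box, 90 x 160 x 35 mm, beyond the rail; origin under its centre.
There are look-alikes about, which are no part of the job. Leave any blue look-alike of the rod2 alone. Leave any green or orange look-alike of the pod alone.

How it is judged:
By the outcome, as a careful person would: the job done as asked, in the order asked, and still so for the second after the job is handed in, with the robot touching nothing.
Of rod0, rod1, rod2 only 2 to 3 are there at a start; the rules pass over those that are not, and their reading is None.
At some moment in a run one of rod0, rod1, rod2 may be knocked a few centimetres aside while the robot is not near it.
It also fails if it takes over 210 s, if anything falls off the work surface, if the arm or the gripper's body presses on something with over 40 N, if the wrist force passes 120 N, or if a joint passes its speed limit or range.

ROBOT

A 6-joint arm with a two-finger parallel gripper is mounted at the origin on the work surface. World frame = base frame: x ahead of the robot, y to its left, z up, the work surface at z = 0. Lengths are in m, angles in degrees, forces in N, time in s.
With the tool pointing down it reaches from about 0.3 to 0.75 m from the base axis. Payload 8.5 kg.
Tool frame: the origin (TCP) lies at the very end of the fingers, on their centre line; the grasp point (between the pads) lies 19 mm behind it (manip.grasp_offset is the distance from the TCP to the grasp point, in m); z points along the fingers, y is the direction in which the jaws open and shut (so a half turn about z gives the same grasp; the last joint's range is limited). The gripper opens to 88 mm and grips with 3 to 60 N. Pads are 18 mm wide; open, the fingers measure 123 mm over their backs; the gripper's body (75 mm by 187 mm) begins 45 mm behind the grasp point.
Start: joints at [-76.965, 21.807, 74.336, -0, 83.858, -12.336], TCP at [0.236, -0.497, 0.239] pointing down, gripper open.
Joint ranges: [-178.18, 178.18], [-50.72, 133.34], [12.68, 142.11], [-81.47, 261.47], [9.98, 163.14], [-165.26, 165.26]. Speed limits (degrees/s): [136.94, 136.94, 180, 180, 180, 180].

INTERFACE

Orientations are given as [roll, pitch, yaw] about the fixed x, y, z axes, in that order (R = Rz(yaw) Ry(pitch) Rx(roll)).
In Python, from bench import telemetry, viewer, manip, silhouettes gives the robot as it stands.
- The arm moves only by the tool arm_command, never from a script. Its argument "rows" is text: rows parted by semicolons, each of 7 numbers parted by spaces: the shift along the world's x, y, z in m, then the turn, a rotation vector about the world's x, y, z in degrees, then the opening, from -1 (shut) to 1 (fully open). A call has 1 to 20 rows; each row is the pose to reach, as a shift and turn from the pose measured when the call began; what a row does not reach only later rows make up. A row lasts 1/10 s, in which the tool goes at most 50 mm and 8.59 degrees, less where a joint would pass 70% of its speed; a pose out of reach is approached as far as the arm can. A call with a gripper value outside its range is refused whole. The fingers move at their own pace and stop on an object; the grip force is fixed at half the most. Time passes only in rows, so rows that repeat a pose let the fingers close. It gives the time, the measured TCP pose, the force and the opening at its end, in the units of the state.
- telemetry.get_obs(): the state, without advancing time (a new reading comes with each control period).
- viewer.read_camera(name): name is "scene" or "top"; returns a dict with "frame" (384x512x3 uint8, blue, green, red), "camera_matrix" (3x3 intrinsics, pixels), "D" ([k1, k2, p1, p2, k3] as OpenCV has them; the pictures are not rectified), "world_to_cam" (4x4, takes a point from world to camera coordinates). Camera axes: x right, y down, z forward; pixel columns grow to the right and rows downward; lengths in m; the calibration is good to about 2 mm. A picture is of the moment at which its call begins. There is no depth.
- manip.hand_in(): hands the job in, once; it reports no verdict.
Trained networks look in the newest picture that a camera, given by its name, has taken for a name from the list of things; names that differ only in an ending like _2 or _b are one class to them, and where a whole thing is asked for, a point or a joint stands for the part that bears it (a point fixed in the world has none). Each returns a list of dicts, best first, with "conf" (0 to 1); they miss things now and then, are a little off and sometimes report something else, mostly with a low value. They report only what shows in the picture. A call takes as long as a camera call. They do not tell look-alikes from the thing itself.
- silhouettes(camera, query): "pixels" (384x512 bool, what is visible of it) and "box" ([left, top, right, bottom] in pixels, round what is visible of it).
The state is a dict: "clock": time; "q": joint angles; "joint_vel": joint speeds; "joint_torque": joint torques, N m; "tcp_pos": TCP position; "eef_rot": TCP orientation; "force": force on the tool from outside, world axes, zero at the start; "moment": the same for the moment, N m; "finger_gap": finger opening in m.
Only numpy, scipy, OpenCV 4.12 (cv2) and the standard library are available. Lean on these libraries where they do the work, as an engineer would, in place of code of your own. Each camera call takes 0.05 s, during which the arm holds its last target. There are 200 camera calls.

## Working session

There is one attempt and no reset: what is moved stays moved. The work goes in short steps, Python scripts to look and compute and a tool call to move; the robot and the scene stay as the last step left them, time stands still between calls to the robot, and variables do not carry over. Pictures are saved under pics/ and viewed, about 12 in all and at most 16, crops included, and the job is handed in when it is done.

Besides the shell and the picture viewer there is one more tool, called after "Emit:" as name(argument=value, ...) on one line, values as JSON. arm_command: Moves the arm, as the interface text tells. Its arguments: {"type":"object","properties":{"rows":{"type":"string"}},"required":["rows"]}

```bash
ls; mkdir -p pics
cat > h.py <<'E'
import numpy as np, cv2
from bench import telemetry, viewer, manip, silhouettes
def cam(n):
    c=viewer.read_camera(n); return c
def ray(c,uv):
    p=cv2.undistortPoints(np.array([[uv]],float),np.array(c["camera_matrix"]),np.array(c["D"]))[0,0]
    T=np.array(c["world_to_cam"]);R=T[:3,:3];t=T[:3,3]
    return -R.T@t, R.T@np.array([p[0],p[1],1.])
def atz(c,uv,z):
    o,d=ray(c,uv); return o+d*(z-o[2])/d[2]
def proj(c,P):
    T=np.array(c["world_to_cam"]);P=np.atleast_2d(np.array(P,float))
    return cv2.projectPoints(P,cv2.Rodrigues(T[:3,:3])[0],T[:3,3],np.array(c["camera_matrix"]),np.array(c["D"]))[0][:,0]
def sil(n,q):
    return [(round(d["conf"],2),d["box"],d["pixels"]) for d in silhouettes(n,q)]
E
python3 - <<'E'
from h import *
ims=[]
for n in("scene","top"):
    c=cam(n); cv2.imwrite(f"pics/{n}0.png",cv2.resize(c["frame"],None,fx=1.5,fy=1.5)); o,d=ray(c,(256,192)); print(n,o.round(3),d.round(3))
    for q in("rail","carrier","handle","rod0","pod","coarse","fine","beaker","jar","slidebox"):
        for cf,b,m in sil(n,q):
            if cf<.3: continue
            ys,xs=np.nonzero(m); print(q,cf,np.round(b),len(xs),(xs.mean().round(1),ys.mean().round(1)),atz(c,(xs.mean(),ys.mean()),0.009).round(3)[:2])
E
```

```text
pics
scene [0.657 0.736 1.119] [-0.131 -0.582 -0.803]
rail 0.71 [183.  62. 257. 287.] 8494 (np.float64(215.8), np.float64(184.0)) [ 0.622 -0.14 ]
carrier 0.8 [200. 176. 244. 249.] 2399 (np.float64(220.6), np.float64(213.9)) [0.625 0.002]
handle 0.83 [200. 181. 247. 248.] 2278 (np.float64(220.8), np.float64(213.7)) [0.624 0.002]
rod0 0.73 [184.  63. 256. 286.] 8539 (np.float64(215.9), np.float64(184.2)) [ 0.621 -0.139]
rod0 0.66 [276. 274. 322. 295.] 182 (np.float64(294.8), np.float64(284.4)) [0.432 0.322]
rod0 0.6 [243. 173. 282. 187.] 166 (np.float64(261.6), np.float64(177.6)) [ 0.439 -0.134]
rod0 0.47 [339. 284. 380. 311.] 216 (np.float64(359.5), np.float64(296.7)) [0.243 0.404]
pod 0.68 [240. 126. 276. 156.] 591 (np.float64(258.9), np.float64(139.7)) [ 0.403 -0.341]
pod 0.63 [290. 122. 318. 151.] 548 (np.float64(303.5), np.float64(137.9)) [ 0.212 -0.311]
pod 0.6 [231.  97. 260. 128.] 474 (np.float64(242.6), np.float64(115.3)) [ 0.442 -0.509]
coarse 0.67 [254. 130. 268. 143.] 122 (np.float64(259.5), np.float64(137.2)) [ 0.397 -0.355]
fine 0.5 [257. 124. 263. 136.] 65 (np.float64(25
[... 1201 characters left out ...]
 241.] 1241 (np.float64(415.8), np.float64(220.3)) [ 0.446 -0.501]
pod 0.6 [346. 217. 384. 250.] 1269 (np.float64(363.0), np.float64(233.0)) [ 0.404 -0.334]
pod 0.47 [292. 194. 302. 247.] 244 (np.float64(298.3), np.float64(221.3)) [ 0.437 -0.133]
coarse 0.47 [357. 224. 376. 243.] 210 (np.float64(364.5), np.float64(232.6)) [ 0.406 -0.339]
beaker 0.93 [ 69. 201. 107. 233.] 804 (np.float64(87.8), np.float64(215.8)) [0.442 0.518]
jar 0.79 [182.  95. 206. 121.] 546 (np.float64(193.2), np.float64(106.5)) [0.795 0.204]
jar 0.75 [209. 132. 296. 181.] 3792 (np.float64(254.2), np.float64(158.7)) [0.631 0.007]
slidebox 0.65 [231.  86. 279. 122.] 1517 (np.float64(252.6), np.float64(104.0)) [0.808 0.015]
```

View pics/top0.png

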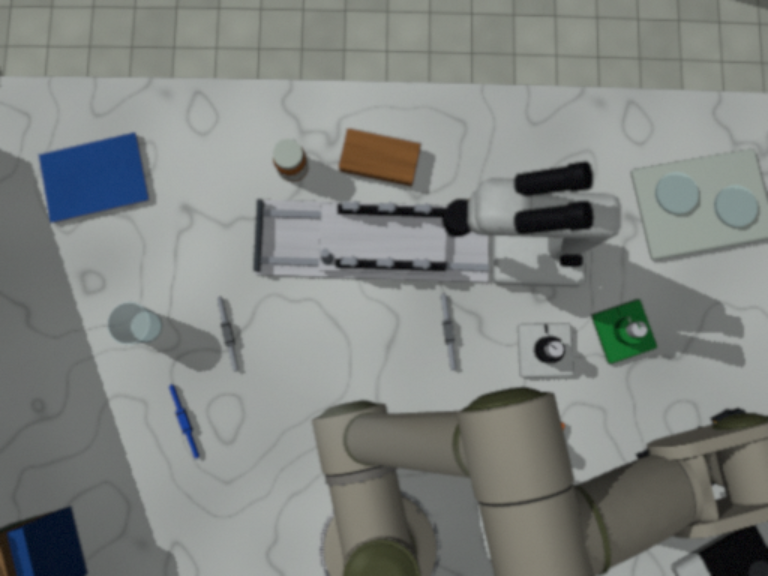

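View pics/scene0.png

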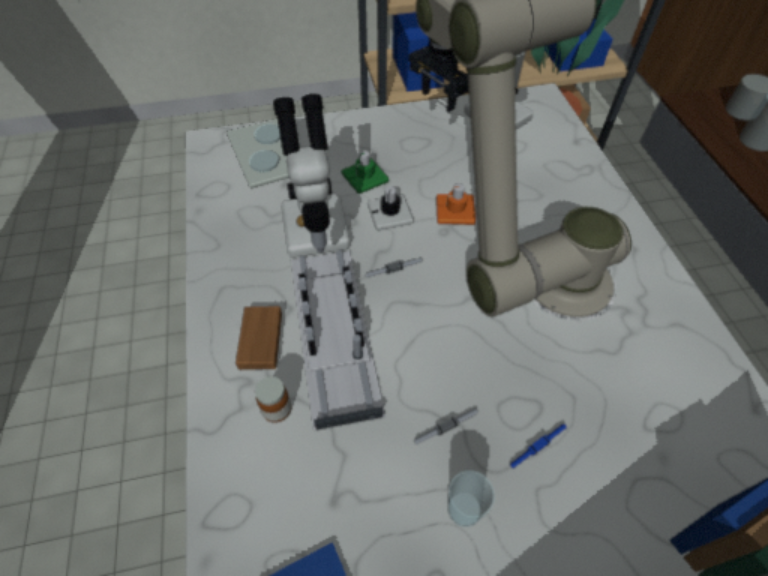

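Top view: two grey rods at (229,333)/1.5 and (449,330)/1.5. The blue rod is at (184,420)/1.5. The white pod is at (546,350)/1.5, with green and orange look-alikes. The carrier spans columns 320–450 (/1.5), and it is off the +y end stop (left). The grey/white ones fit the descriptions. Next, an enlarged crop of the carrier.

Run:
```python
from h import *
c=cam("top"); f=c["frame"]
a=cv2.resize(f[125:190,165:335],None,fx=4.7,fy=4.7,interpolation=cv2.INTER_CUBIC)
b=cv2.resize(f[190:255,335:505],None,fx=4.7,fy=4.7,interpolation=cv2.INTER_CUBIC)[:280]
cv2.imwrite("pics/c1.png",np.vstack([a,b])[:600]); print(a.shape)
for n in("rod0",):
  for cf,bx,m in sil("top",n):
    if cf<.4: continue
    ys,xs=np.nonzero(m); P=np.array([atz(c,p,.009)[:2] for p in zip(xs,ys)]); mu=P.mean(0); w,v=np.linalg.eigh(np.cov((P-mu).T)); print(cf,mu.round(4),np.degrees(np.arctan2(*v[::-1,1])).round(1), (P-mu).dot(v[:,1]).min().round(3),(P-mu).dot(v[:,1]).max().round(3))
```

```text
(306, 799, 3)
0.79 [0.4197 0.3179] -165.0 -0.084 0.072
0.76 [ 0.4354 -0.133 ] -172.6 -0.078 0.072
0.76 [0.2455 0.4021] -157.6 -0.079 0.075
```

View pics/c1.png

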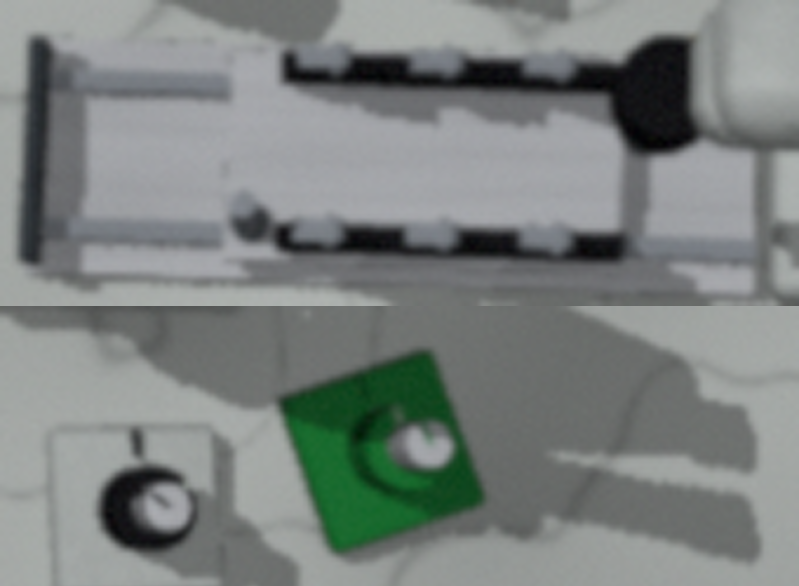

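```bash
cat >> h.py <<'E'
from scipy.spatial.transform import Rotation as R
def st():
    o=telemetry.get_obs(); print("t",round(o["clock"],2),"tcp",np.round(o["tcp_pos"],4),"rpy",np.round(o["eef_rot"],2),"F",np.round(o["force"],1),"gap",round(o["finger_gap"],4)); return o
def go(x,y,z,yaw):  # yaw: world angle of tool y axis wanted (mod 180)
    o=telemetry.get_obs(); p=np.array(o["tcp_pos"]); M=R.from_euler("xyz",o["eef_rot"],degrees=True)
    best=None
    for k in(0,180):
        a=np.radians(yaw+k); ty=np.array([np.cos(a),np.sin(a),0]); tz=np.array([0,0,-1.]); W=R.from_matrix(np.c_[np.cross(ty,tz),ty,tz])
        r=(W*M.inv()).as_rotvec(degrees=True)
        if best is None or np.linalg.norm(r)<np.linalg.norm(best): best=r
    print("shift",(np.array([x,y,z])-p).round(4),"turn",best.round(2))
E
python3 - <<'E'
from h import *
st(); print(telemetry.get_obs()["q"])
c=cam("top")
P=lambda u,v,z:atz(c,(165+(u+.5)/4.7-.5,125+(v+.5)/4.7-.5),z)[:2].round(4)
print("handle top",P(243,205,.105))
a,b=P(60,277,.01),P(750,294,.01);d=b-a;print("edge",a,b,np.degrees(np.arctan2(d[0],-d[1])))
a,b=P(275,238,.06),P(625,248,.06);d=b-a;print("ledge near",a,b,np.degrees(np.arctan2(d[0],-d[1])))
for n,L in(("far",[(322,58),(436,63),(548,67)]),("near",[(318,232),(432,238),(545,240)])): print(n,[P(u,v,.078) for u,v in L])
print("stop",P(40,38,.02),P(30,262,.02))
o=(0.404,-0.334);
P2=lambda u,v,z:atz(c,(335+u/4.7,190+(v-306)/4.7),z)[:2].round(4)
print("podcorners",P2(48,428,.02),P2(214,428,.02),"bar",P2(136,430,.022),P2(139,452,.022),"fine top",P2(166,505,.095))
E
```

```text
t 1.2 tcp [ 0.2356 -0.497   0.2388] rpy [180.     0.    25.37] F [-0.3  0.  -0.1] gap 0.0881
[-7.69652782e+01  2.18063571e+01  7.43345809e+01 -1.83810445e-03
  8.38567703e+01 -1.23358652e+01]
handle top [0.5822 0.1179]
edge [0.5475 0.2444] [ 0.5447 -0.2129] -0.350811672583476
ledge near [0.5687 0.1001] [ 0.5665 -0.1241] -0.5622063756481541
far [array([0.6826, 0.072 ]), array([ 0.6808, -0.0007]), array([ 0.6797, -0.0723])]
near [array([0.5703, 0.072 ]), array([ 0.5679, -0.    ]), array([ 0.5679, -0.0715])]
stop [0.7065 0.2622] [0.5558 0.263 ]
podcorners [ 0.4553 -0.2762] [ 0.4571 -0.3861] bar [ 0.4548 -0.3338] [ 0.4404 -0.3357] fine top [ 0.4039 -0.3334]
```

Run:
```python
from h import *
go(.582,.118,.239,0)
```

```text
shift [3.463e-01 6.149e-01 3.000e-04] turn [-0.    0.   64.63]
```

Emit:
arm_command(rows="0.04 0.05 0 0 0 8 1;0.06 0.1 0 0 0 16 1;0.09 0.15 0 0 0 24 1;0.12 0.2 0 0 0 32 1;0.145 0.245 0 0 0 40 1;0.17 0.29 0 0 0 48 1;0.195 0.335 0 0 0 56 1;0.22 0.38 0 0 0 64.6 1;0.245 0.425 0 0 0 64.6 1;0.27 0.47 0 0 0 64.6 1;0.295 0.515 0 0 0 64.6 1;0.32 0.56 0 0 0 64.6 1;0.346 0.615 0 0 0 64.6 1;0.346 0.615 0 0 0 64.6 1;0.346 0.615 0 0 0 64.6 1;0.346 0.615 0 0 0 64.6 1")

```text
clock: 2.85
tcp_pos: [0.5817, 0.1191, 0.2382]
eef_rot: [-180.0, 0.0, 90.1]
force: [1.3, -1.3, 0.6]
finger_gap: 0.0881
```

Run:
```python
from h import *
st(); c=cam("top"); d=cam("scene")
cv2.imwrite("pics/p2.png",np.hstack([c["frame"][100:,:],]).repeat(1,0)[:,:]) 
a=cv2.resize(c["frame"],None,fx=1.5,fy=1.5); 
cv2.imwrite("pics/p2.png",a)
b=d["frame"]; cv2.imwrite("pics/p2s.png",cv2.resize(b[60:260,150:410],None,fx=3,fy=3,interpolation=cv2.INTER_CUBIC))
print(proj(c,[.5822,.1179,.105]),proj(d,[.5822,.1179,.105]))
for n in("top","scene"):
  for cf,bx,m in sil(n,"rod0"): print(n,cf,np.round(bx))
```

```text
t 2.85 tcp [0.5817 0.1191 0.2382] rpy [-1.7996e+02  1.0000e-02  9.0100e+01] F [ 1.3 -1.3  0.6] gap 0.0881
[[216.30231423 168.22055337]] [[236.72375707 224.41310043]]
top 0.81 [147. 200. 157. 245.]
top 0.56 [294. 195. 302. 246.]
scene 0.69 [276. 272. 318. 296.]
scene 0.44 [267. 174. 278. 176.]
```

View pics/p2.png

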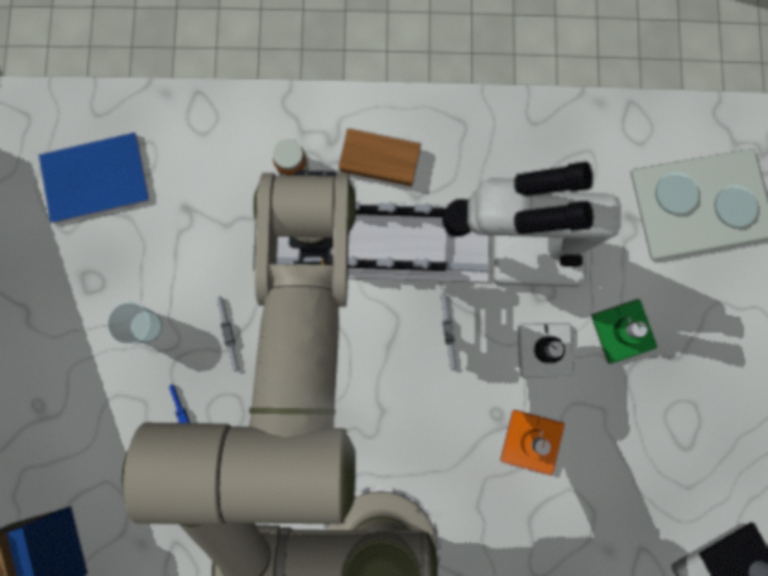

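View pics/p2s.png

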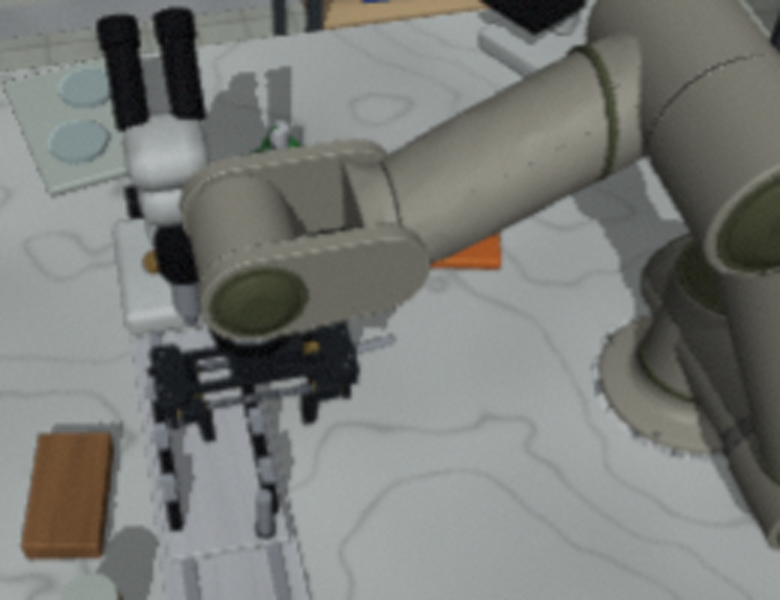

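Emit:
arm_command(rows="0 -0.001 -0.04 0 0 0 1;0 -0.001 -0.08 0 0 0 1;0 -0.001 -0.12 0 0 0 1;0 -0.001 -0.16 0 0 0 1;0 -0.001 -0.168 0 0 0 1;0 -0.001 -0.168 0 0 0 1;0 -0.001 -0.168 0 0 0 -1;0 -0.001 -0.168 0 0 0 -1;0 -0.001 -0.168 0 0 0 -1;0 -0.001 -0.168 0 0 0 -1;0 -0.001 -0.168 0 0 0 -1;0 -0.001 -0.168 0 0 0 -1;0 -0.001 -0.168 0 0 0 -1;0 -0.001 -0.168 0 0 0 -1")

```text
clock: 4.45
tcp_pos: [0.5813, 0.1157, 0.071]
eef_rot: [-180.0, 0.0, 89.9]
force: [0.5, -0.7, -0.8]
finger_gap: 0.0262
```

Emit:
arm_command(rows="0 0 0 0 0 0 -1;0 0 0 0 0 0 -1;0 0 0 0 0 0 -1;0 0 0 0 0 0 -1;0 0 0 0 0 0 -1")

```text
clock: 4.95
tcp_pos: [0.5817, 0.1157, 0.071]
eef_rot: [180.0, 0.0, 89.9]
force: [2.8, 1.4, -2.2]
finger_gap: 0.0169
```

Gripped the post. Pushing along rail +y (yaw ≈ −0.7°).

Emit:
arm_command(rows="0 0.01 0 0 0 0 -1;0 0.02 0 0 0 0 -1;0 0.03 0 0 0 0 -1;0 0.04 0 0 0 0 -1;0.001 0.05 0 0 0 0 -1;0.001 0.06 0 0 0 0 -1;0.001 0.07 0 0 0 0 -1;0.001 0.08 0 0 0 0 -1;0.001 0.09 0 0 0 0 -1;0.001 0.1 0 0 0 0 -1;0.001 0.11 0 0 0 0 -1;0.001 0.115 0 0 0 0 -1;0.001 0.12 0 0 0 0 -1;0.001 0.125 0 0 0 0 -1;0.001 0.125 0 0 0 0 -1;0.001 0.125 0 0 0 0 -1")

```text
clock: 6.55
tcp_pos: [0.5834, 0.2418, 0.071]
eef_rot: [179.8, -0.1, 89.9]
force: [8.1, 1.4, -5.1]
finger_gap: 0.0174
```

Emit:
arm_command(rows="0.001 0.004 0 0 0 0 -1;0.001 0.008 0 0 0 0 -1;0.001 0.012 0 0 0 0 -1;0.001 0.014 0 0 0 0 -1;0.001 0.014 0 0 0 0 -1")

```text
clock: 7.05
tcp_pos: [0.5835, 0.2489, 0.0704]
eef_rot: [-179.8, 0.7, 89.8]
force: [-3.1, -38.5, 3.3]
finger_gap: 0.0172
```

Emit:
arm_command(rows="0 -0.001 0 0 0 0 -1;0 -0.001 0 0 0 0 -0.2;0 -0.001 0 0 0 0 0;0 -0.001 0 0 0 0 0.2;0 -0.001 0 0 0 0 0.4;0 -0.001 0 0 0 0 0.4;0 -0.001 0 0 0 0 0.4;0 -0.001 0.03 0 0 0 0.4;0 -0.001 0.08 0 0 0 1;0 -0.001 0.12 0 0 0 1;0 -0.001 0.16 0 0 0 1;-0.05 0.02 0.16 0 0 0 1;-0.1 0.02 0.16 0 0 0 1;-0.15 0.02 0.16 0 0 0 1;-0.2 0.02 0.16 0 0 0 1;-0.2 0.02 0.16 0 0 0 1")

```text
clock: 8.65
tcp_pos: [0.3785, 0.2689, 0.2307]
eef_rot: [-179.7, 0.7, 89.9]
force: [0.6, 0.4, -0.4]
finger_gap: 0.0885
```

Run:
```python
from h import *
st(); c=cam("top"); f=c["frame"]
print(proj(c,[[.5835,.249,.105],[.626,.203,.07]]))
cv2.imwrite("pics/p3.png",cv2.resize(f[120:270,120:320],None,fx=4,fy=4,interpolation=cv2.INTER_CUBIC))
for n in("top","scene"):
  if n=="scene": c=cam(n)
  for q in("rod0","handle"):
   for cf,bx,m in sil(n,q):
    if cf<.3: continue
    ys,xs=np.nonzero(m); P=np.array([atz(c,p,.009)[:2] for p in zip(xs,ys)]); mu=P.mean(0); w,v=np.linalg.eigh(np.cov((P-mu).T)); print(n,q,cf,np.round(bx),mu.round(4),np.degrees(np.arctan2(*v[::-1,1])).round(1), (P-mu).dot(v[:,1]).min().round(3),(P-mu).dot(v[:,1]).max().round(3))
```

```text
t 8.65 tcp [0.3785 0.2689 0.2307] rpy [-179.73    0.73   89.93] F [ 0.6  0.4 -0.4] gap 0.0885
[[171.30438665 166.95112968]
 [189.11111874 155.21425792]]
top rod0 0.71 [295. 197. 301. 248.] [ 0.4396 -0.1319] -172.3 -0.074 0.076
top handle 0.69 [173. 134. 258. 181.] [0.6332 0.1309] 89.8 -0.129 0.136
scene rod0 0.79 [340. 282. 381. 310.] [0.2527 0.4081] -157.5 -0.071 0.087
scene rod0 0.76 [275. 275. 321. 293.] [0.4247 0.3201] -164.7 -0.075 0.078
scene rod0 0.6 [244. 174. 280. 185.] [ 0.43   -0.1327] -170.2 -0.07 0.068
scene handle 0.96 [202. 206. 254. 278.] [0.6261 0.1212] 89.1 -0.153 0.125
scene handle 0.42 [275. 273. 322. 294.] [0.4315 0.3219] -164.8 -0.068 0.082
```

View pics/p3.png

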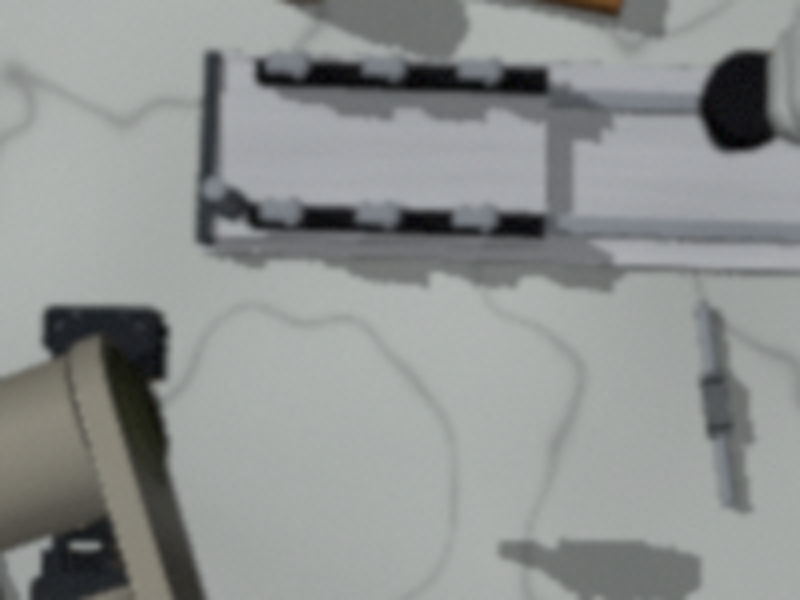

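The carrier is at its end stop (post top at crop (214,187)). The clip2 seat works out at about (0.6275, 0.1975), and rod A is at (0.425, 0.320), angle 15°.

Run:
```python
from h import *
print(np.round(telemetry.get_obs()["q"],1)); go(.425,.320,.1,105)
```

```text
[20.8 14.4 87.  -0.6 79.  21.2]
shift [ 0.0402  0.0511 -0.1301] turn [  0.5   -0.6  -74.73]
```

Emit:
arm_command(rows="0.04 0.051 0 0 0 -8.5 1;0.04 0.051 0 0 0 -17 1;0.04 0.051 0 0 0 -25 1;0.04 0.051 0 0 0 -33 1;0.04 0.051 0 0 0 -41 1;0.04 0.051 0 0 0 -49 1;0.04 0.051 -0.03 0 0 -57 1;0.04 0.051 -0.06 0.3 -0.4 -65 1;0.04 0.051 -0.09 0.5 -0.6 -73 1;0.04 0.051 -0.12 0.5 -0.6 -74.7 1;0.04 0.051 -0.12 0.5 -0.6 -74.7 1;0.04 0.051 -0.12 0.5 -0.6 -74.7 1")

```text
clock: 10.15
tcp_pos: [0.4258, 0.3199, 0.1104]
eef_rot: [180.0, 0.0, 15.1]
force: [0.5, 0.4, 0.3]
finger_gap: 0.0877
```

Run:
```python
from h import *
st(); go(.425,.320,.003,105)
c=cam("scene")
for cf,bx,m in sil("scene","rod0"):
    ys,xs=np.nonzero(m); P=np.array([atz(c,p,.009)[:2] for p in zip(xs,ys)]); mu=P.mean(0); w,v=np.linalg.eigh(np.cov((P-mu).T)); print(cf,np.round(bx),mu.round(4),np.degrees(np.arctan2(*v[::-1,1])).round(1), (P-mu).dot(v[:,1]).min().round(3),(P-mu).dot(v[:,1]).max().round(3))
```

```text
t 10.15 tcp [0.4258 0.3199 0.1104] rpy [1.7999e+02 1.0000e-02 1.5060e+01] F [0.5 0.4 0.3] gap 0.0877
shift [-8.000e-04  1.000e-04 -1.074e-01] turn [ 0.01 -0.01 -0.06]
0.71 [242. 173. 279. 185.] [ 0.4439 -0.1346] -171.7 -0.07 0.077
0.6 [339. 285. 380. 311.] [0.249  0.4067] -157.8 -0.073 0.081
0.45 [277. 279. 306. 295.] [0.447  0.3264] -164.3 -0.055 0.045
0.41 [200. 199. 254. 276.] [0.6254 0.1219] 89.2 -0.154 0.126
```

Emit:
arm_command(rows="0 0 -0.04 0 0 0 1;0 0 -0.08 0 0 0 1;0 0 -0.1 0 0 0 1;0 0 -0.107 0 0 0 1;0 0 -0.107 0 0 0 1;0 0 -0.107 0 0 0 -1;0 0 -0.107 0 0 0 -1;0 0 -0.107 0 0 0 -1;0 0 -0.107 0 0 0 -1;0 0 -0.107 0 0 0 -1;0 0 -0.107 0 0 0 -1;0 0 -0.107 0 0 0 -1;0 0 -0.107 0 0 0 -1;0 0 -0.107 0 0 0 -1;0 0 -0.107 0 0 0 -1;0 0 -0.107 0 0 0 -1;0 0 -0.107 0 0 0 -1;0 0 -0.107 0 0 0 -1")

```text
clock: 12.05
tcp_pos: [0.426, 0.3202, 0.0045]
eef_rot: [-180.0, -0.1, 15.1]
force: [-0.8, 0.4, -0.6]
finger_gap: 0.0177
```

Emit:
arm_command(rows="0 0 0.04 0 0 0 -1;0 0 0.08 0 0 0 -1;0 0 0.12 0 0 0 -1;0 0 0.16 0 0 0 -1;0.03 -0.02 0.16 0 0 -8 -1;0.07 -0.045 0.16 0 0 -15.8 -1;0.105 -0.075 0.16 0 0 -15.8 -1;0.14 -0.1 0.16 0 0 -15.8 -1;0.175 -0.125 0.16 0 0 -15.8 -1;0.2015 -0.1465 0.16 0 0 -15.8 -1;0.2015 -0.1465 0.13 0 0 -15.8 -1;0.2015 -0.1465 0.11 0 0 -15.8 -1;0.2015 -0.1465 0.11 0 0 -15.8 -1;0.2015 -0.1465 0.11 0 0 -15.8 -1")

```text
clock: 13.45
tcp_pos: [0.6275, 0.1738, 0.1149]
eef_rot: [-180.0, -0.1, -0.7]
force: [-0.1, -0.0, -0.6]
finger_gap: 0.0176
```

Run:
```python
from h import *
o=st(); c=cam("scene"); p=np.array(o["tcp_pos"])+[0,0,.0045]
e=proj(c,[p+[-.08,.001,0],p+[.08,-.001,0],p]); print(e)
f=cv2.resize(c["frame"][170:300,170:330],None,fx=4.6,fy=4.6,interpolation=cv2.INTER_CUBIC)
for u,v in e: cv2.circle(f,(int((u-170+.5)*4.6),int((v-170+.5)*4.6)),4,(0,0,255),1)
cv2.imwrite("pics/p4.png",f)
```

```text
t 13.45 tcp [0.6275 0.1738 0.1149] rpy [-1.7998e+02 -1.4000e-01 -7.3000e-01] F [-0.1 -0.  -0.6] gap 0.0176
[[250.47149125 235.01840623]
 [200.50367429 243.80837323]
 [225.7003786  239.37280837]]
```

View pics/p4.png

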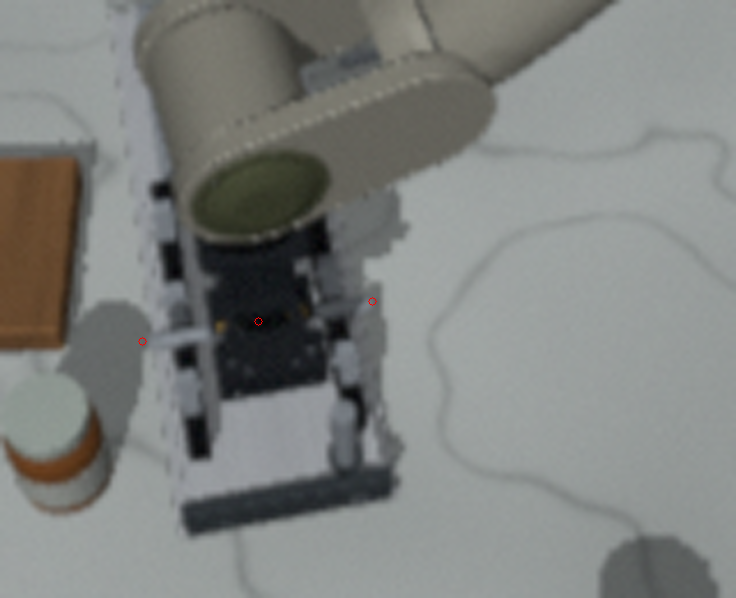

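Emit:
arm_command(rows="0 0 -0.02 0 0 0 -1;0 0 -0.04 0 0 0 -1;0 0 -0.049 0 0 0 -1;0 0 -0.051 0 0 0 -1;0 0 -0.052 0 0 0 -1;0 0 -0.053 0 0 0 -1;0 0 -0.053 0 0 0 -1")

```text
clock: 14.2
tcp_pos: [0.6282, 0.174, 0.0635]
eef_rot: [-180.0, -0.3, -0.7]
force: [-0.6, 0.3, -0.4]
finger_gap: 0.0179
```

Emit:
arm_command(rows="0 0 -0.002 0 0 0 -1;0 0 -0.003 0 0 0 -1;0 0 -0.004 0 0 0 -1;0 0 -0.004 0 0 0 -1")

```text
clock: 14.6
tcp_pos: [0.6285, 0.1741, 0.0613]
eef_rot: [-180.0, -0.4, -0.7]
force: [-3.9, -1.0, 10.8]
finger_gap: 0.0178
```

Emit:
arm_command(rows="0 0 0.0005 0 0.3 0 -1;0 0.004 0.0005 0 0.3 0 -1;0 0.008 0.0005 0 0.3 0 -1;0 0.011 0.0005 0 0.3 0 -1;0 0.014 0.0005 0 0.3 0 -1;0 0.017 0.0005 0 0.3 0 -1;0 0.02 0.0005 0 0.3 0 -1")

```text
clock: 15.3
tcp_pos: [0.6285, 0.1935, 0.0614]
eef_rot: [179.9, -0.1, -0.7]
force: [0.5, -3.6, -0.3]
finger_gap: 0.0174
```

Emit:
arm_command(rows="0 0.002 0 0 0 0 -1;0 0.004 0 0 0 0 -1;0 0.006 0 0 0 0 -1;0 0.007 0 0 0 0 -1;0 0.008 0 0 0 0 -1;0 0.009 0 0 0 0 -1;0 0.009 0 0 0 0 -1")

```text
clock: 16.0
tcp_pos: [0.6287, 0.1985, 0.0615]
eef_rot: [179.5, -0.0, -0.8]
force: [-1.3, -22.3, 3.1]
finger_gap: 0.0175
```

Emit:
arm_command(rows="0 -0.0005 0 0 0 0 -1;0 -0.0005 0 0 0 0 -0.1;0 -0.0005 0 0 0 0 -0.1;0 -0.0005 0 0 0 0 -0.1;0 -0.0005 0 0 0 0 -0.1;0 -0.0005 0 0 0 0 -0.1;0 -0.0005 0.03 0 0 0 -0.1;0 -0.0005 0.07 0 0 0 0.2;0 -0.0005 0.11 0 0 0 1;-0.04 -0.03 0.11 0 0 0 1;-0.08 -0.06 0.11 0 0 0 1;-0.11 -0.1 0.11 0 0 0 1;-0.14 -0.14 0.11 0 0 0 1;-0.16 -0.185 0.11 0 0 0 1;-0.18 -0.23 0.11 0 0 0 1;-0.19 -0.275 0.11 0 0 0 1;-0.19 -0.325 0.11 0 0 0 1;-0.19 -0.325 0.11 0 0 0 1")

```text
clock: 17.8
tcp_pos: [0.4387, -0.1314, 0.1718]
eef_rot: [179.4, -0.1, -1.1]
force: [0.1, 0.5, -0.4]
finger_gap: 0.0882
```

Run:
```python
from h import *
o=st()
T=cam("top"); S=cam("scene")
for n,c in(("top",T),("scene",S)):
  for cf,bx,m in sil(n,"rod0"):
    if cf<.3: continue
    ys,xs=np.nonzero(m)
    for z in (.009,.066):
      P=np.array([atz(c,p,z)[:2] for p in zip(xs,ys)]); mu=P.mean(0); w,v=np.linalg.eigh(np.cov((P-mu).T)); print(n,z,cf,np.round(bx),mu.round(4),np.degrees(np.arctan2(*v[::-1,1])).round(1), (P-mu).dot(v[:,1]).min().round(3),(P-mu).dot(v[:,1]).max().round(3))
def crop(c,a,b,x,y,k,pts):
  f=cv2.resize(c["frame"][b:y,a:x],None,fx=k,fy=k,interpolation=cv2.INTER_CUBIC)
  for u,v in proj(c,pts): cv2.circle(f,(int((u-a+.5)*k),int((v-b+.5)*k)),4,(0,0,255),1)
  return f
pts=[[.628-.08,.199,.066],[.628+.08,.197,.066]]
A=crop(T,160,125,270,190,5,pts);B=crop(S,180,180,290,235,5,pts)
cv2.imwrite("pics/p5.png",np.vstack([A,B])); print(proj(T,pts),proj(S,pts))
```

```text
t 17.8 tcp [ 0.4387 -0.1314  0.1718] rpy [ 1.7944e+02 -1.0000e-01 -1.1300e+00] F [ 0.1  0.5 -0.4] gap 0.0882
top 0.009 0.62 [189. 130. 195. 178.] [0.644  0.2033] 179.3 -0.078 0.084
top 0.066 0.62 [189. 130. 195. 178.] [0.6326 0.196 ] 179.3 -0.075 0.081
top 0.009 0.62 [114. 258. 133. 306.] [0.2512 0.4052] -157.6 -0.068 0.074
top 0.066 0.62 [114. 258. 133. 306.] [0.2558 0.3898] -157.6 -0.065 0.071
scene 0.009 0.66 [242. 175. 275. 182.] [ 0.4484 -0.1318] -170.7 -0.065 0.063
scene 0.066 0.66 [242. 175. 275. 182.] [ 0.4591 -0.0873] -170.7 -0.061 0.06
scene 0.009 0.64 [343. 283. 381. 312.] [0.2469 0.4059] -157.6 -0.076 0.081
scene 0.066 0.64 [343. 283. 381. 312.] [0.268  0.4229] -157.6 -0.072 0.077
scene 0.009 0.53 [205. 247. 253. 261.] [0.6281 0.1685] 179.6 -0.08 0.087
scene 0.066 0.53 [205. 247. 253. 261.] [0.6296 0.1976] 179.6 -0.076 0.082
[[189.7298026  181.18197436]
 [192.19881235 128.90315812]] [[251.95103046 249.48481462]
 [203.26642287 258.29331309]]
```

View pics/p5.png

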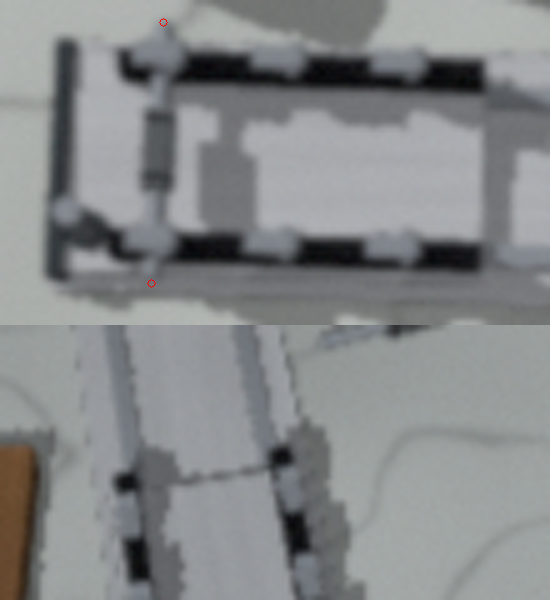

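Run:
```python
from h import *
go(.439,-.133,.004,98)
c=cam("scene"); 
for cf,bx,m in sil("scene","rod1"):
    ys,xs=np.nonzero(m); P=np.array([atz(c,p,.009)[:2] for p in zip(xs,ys)]); mu=P.mean(0); print(cf,np.round(bx),mu.round(4))
```

```text
shift [ 0.0004 -0.0074 -0.1674] turn [0.44 0.03 8.73]
0.73 [244. 171. 279. 187.] [ 0.4334 -0.1334]
0.72 [219. 250. 243. 255.] [0.6199 0.1666]
0.65 [203. 204. 254. 277.] [0.6267 0.1205]
0.41 [294. 314. 329. 354.] [0.4224 0.4764]
```

Emit:
arm_command(rows="0 -0.007 -0.03 0 0 5 1;0 -0.007 -0.07 0.4 0 8.7 1;0 -0.007 -0.11 0.4 0 8.7 1;0 -0.007 -0.14 0.4 0 8.7 1;0 -0.007 -0.16 0.4 0 8.7 1;0 -0.007 -0.167 0.4 0 8.7 1;0 -0.007 -0.167 0.4 0 8.7 1;0 -0.007 -0.167 0.4 0 8.7 -1;0 -0.007 -0.167 0.4 0 8.7 -1;0 -0.007 -0.167 0.4 0 8.7 -1;0 -0.007 -0.167 0.4 0 8.7 -1;0 -0.007 -0.167 0.4 0 8.7 -1;0 -0.007 -0.167 0.4 0 8.7 -1;0 -0.007 -0.167 0.4 0 8.7 -1;0 -0.007 -0.167 0.4 0 8.7 -1;0 -0.007 -0.167 0.4 0 8.7 -1;0 -0.007 -0.167 0.4 0 8.7 -1;0 -0.007 -0.167 0.4 0 8.7 -1;0 -0.007 -0.167 0.4 0 8.7 -1;0 -0.007 -0.167 0.4 0 8.7 -1")

```text
clock: 20.1
tcp_pos: [0.4387, -0.1323, 0.0045]
eef_rot: [179.9, -0.0, 8.0]
force: [0.0, 0.1, -0.9]
finger_gap: 0.0175
```

Emit:
arm_command(rows="0 0 0.04 0 0 0 -1;0 0 0.08 0 0 0 -1;0 0 0.12 0 0 0 -1;0 0.04 0.15 0 0 -4 -1;0.02 0.08 0.15 0 0 -8.7 -1;0.05 0.11 0.15 0 0 -8.7 -1;0.08 0.145 0.15 0 0 -8.7 -1;0.11 0.175 0.15 0 0 -8.7 -1;0.15 0.205 0.15 0 0 -8.7 -1;0.1885 0.234 0.15 0 0 -8.7 -1;0.1885 0.234 0.12 0 0 -8.7 -1;0.1885 0.234 0.09 0 0 -8.7 -1;0.1885 0.234 0.07 0 0 -8.7 -1;0.1885 0.234 0.062 0 0 -8.7 -1;0.1885 0.234 0.06 0 0 -8.7 -1;0.1885 0.234 0.06 0 0 -8.7 -1")

```text
clock: 21.7
tcp_pos: [0.6276, 0.1016, 0.0652]
eef_rot: [179.9, -0.1, -0.7]
force: [-0.3, -0.3, -0.9]
finger_gap: 0.0178
```

Emit:
arm_command(rows="0 0 -0.002 0 0 0 -1;0 0 -0.003 0 0 0 -1;0 0 -0.004 0 0 0 -1;0 0 -0.005 0 0 0 -1;0 0 -0.0055 0 0 0 -1")

```text
clock: 22.2
tcp_pos: [0.6279, 0.1016, 0.0613]
eef_rot: [179.9, -0.2, -0.7]
force: [-4.0, -0.7, 13.4]
finger_gap: 0.0174
```

Emit:
arm_command(rows="0 0 0.0005 0 0.1 0 -1;0 0.004 0.0005 0 0.1 0 -1;0 0.008 0.0005 0 0.1 0 -1;0 0.011 0.0005 0 0.1 0 -1;0 0.014 0.0005 0 0.1 0 -1;0 0.017 0.0005 0 0.1 0 -1;0 0.02 0.0005 0 0.1 0 -1;0 0.022 0.0005 0 0.1 0 -1;0 0.024 0.0005 0 0.1 0 -1;0 0.026 0.0005 0 0.1 0 -1;0 0.027 0.0005 0 0.1 0 -1;0 0.0285 0.0005 0 0.1 0 -1;0 0.0285 0.0005 0 0.1 0 -1")

```text
clock: 23.5
tcp_pos: [0.6277, 0.1264, 0.0616]
eef_rot: [179.6, -0.0, -0.7]
force: [-3.3, -20.3, -0.7]
finger_gap: 0.0176
```

Emit:
arm_command(rows="0 -0.0005 0 0 0 0 -1;0 -0.0005 0 0 0 0 -0.1;0 -0.0005 0 0 0 0 -0.1;0 -0.0005 0 0 0 0 -0.1;0 -0.0005 0 0 0 0 -0.1;0 -0.0005 0 0 0 0 -0.1;0 -0.0005 0.03 0 0 0 -0.1;0 -0.0005 0.07 0 0 0 0.2;0 -0.0005 0.11 0 0 0 1;-0.04 0.03 0.12 0 0 8 1;-0.08 0.06 0.12 0 0 16 1;-0.12 0.09 0.12 0 0 24 1;-0.16 0.12 0.12 0 0 32 1;-0.2 0.15 0.12 0 0 40 1;-0.2 0.15 0.12 0 0 48 1;-0.2 0.15 0.12 0 0 56 1;-0.2 0.15 0.12 0 0 64 1;-0.2 0.15 0.12 0 0 72 1;-0.2 0.15 0.12 0 0 80 1;-0.2 0.15 0.12 0 0 88 1")

```text
clock: 25.5
tcp_pos: [0.4277, 0.2765, 0.1817]
eef_rot: [179.5, -0.0, 87.6]
force: [0.4, 0.0, 0.2]
finger_gap: 0.0885
```

Run:
```python
from h import *
o=st()
T=cam("top"); S=cam("scene")
for n,c in(("top",T),("scene",S)):
  for cf,bx,m in sil(n,"rod0"):
    if cf<.3: continue
    ys,xs=np.nonzero(m)
    P=np.array([atz(c,p,.066)[:2] for p in zip(xs,ys)]); mu=P.mean(0); print(n,cf,np.round(bx),mu.round(4))
f=T["frame"][120:230,130:290]; g=S["frame"][200:310,180:340]
cv2.imwrite("pics/p6.png",np.vstack([cv2.resize(x,None,fx=5,fy=5,interpolation=cv2.INTER_CUBIC)[:300] for x in(f,g)]))
go(.5835,.244,.2,0)
```

```text
t 25.5 tcp [0.4277 0.2765 0.1817] rpy [ 1.7954e+02 -1.0000e-02  8.7620e+01] F [0.4 0.  0.2] gap 0.0885
top 0.67 [187. 129. 196. 182.] [0.6307 0.1963]
top 0.54 [213. 131. 215. 184.] [0.6344 0.1266]
scene 0.66 [215. 231. 233. 238.] [0.6277 0.1243]
scene 0.66 [215. 252. 243. 258.] [0.6283 0.1965]
scene 0.6 [339. 281. 380. 312.] [0.2662 0.4217]
shift [ 0.1558 -0.0325  0.0183] turn [0.   0.46 2.93]
```

View pics/p6.png

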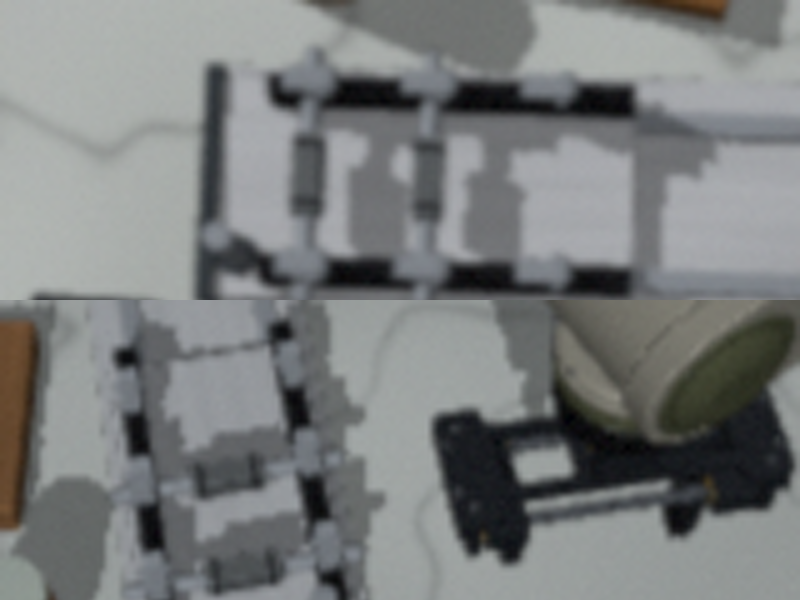

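Emit:
arm_command(rows="0.03 -0.01 0.01 0 0 3 1;0.07 -0.02 0.018 0 0.4 3 1;0.11 -0.0325 0.018 0 0.4 3 1;0.1558 -0.0325 0.018 0 0.4 3 1;0.1558 -0.0325 0.018 0 0.4 3 1;0.1558 -0.0325 -0.02 0 0.4 3 1;0.1558 -0.0325 -0.06 0 0.4 3 1;0.1558 -0.0325 -0.1 0 0.4 3 1;0.1558 -0.0325 -0.112 0 0.4 3 1;0.1558 -0.0325 -0.112 0 0.4 3 1;0.1558 -0.0325 -0.112 0 0.4 3 -1;0.1558 -0.0325 -0.112 0 0.4 3 -1;0.1558 -0.0325 -0.112 0 0.4 3 -1;0.1558 -0.0325 -0.112 0 0.4 3 -1;0.1558 -0.0325 -0.112 0 0.4 3 -1;0.1558 -0.0325 -0.112 0 0.4 3 -1;0.1558 -0.0325 -0.112 0 0.4 3 -1;0.1558 -0.0325 -0.112 0 0.4 3 -1;0.1558 -0.0325 -0.112 0 0.4 3 -1;0.1558 -0.0325 -0.112 0 0.4 3 -1")

```text
clock: 27.7
tcp_pos: [0.5835, 0.244, 0.0696]
eef_rot: [180.0, 0.0, 90.1]
force: [-0.1, -0.3, 0.6]
finger_gap: 0.0171
```

Emit:
arm_command(rows="0 0 0 0 0 0 -1;0 0 0 0 0 0 -1;0 0 0 0 0 0 -1;0 0 0 0 0 0 -1")

```text
clock: 28.1
tcp_pos: [0.5835, 0.244, 0.0696]
eef_rot: [180.0, 0.0, 90.1]
force: [0.0, 0.2, -0.1]
finger_gap: 0.0171
```

Emit:
arm_command(rows="0 -0.005 0 0 0 0 -1;0 -0.01 0 0 0 0 -1;0 -0.02 0 0 0 0 -1;0 -0.03 0 0 0 0 -1;-0.001 -0.04 0 0 0 0 -1;-0.001 -0.05 0 0 0 0 -1;-0.001 -0.06 0 0 0 0 -1;-0.001 -0.07 0 0 0 0 -1;-0.001 -0.08 0 0 0 0 -1;-0.001 -0.09 0 0 0 0 -1;-0.001 -0.1 0 0 0 0 -1;-0.001 -0.11 0 0 0 0 -1;-0.002 -0.12 0 0 0 0 -1;-0.002 -0.13 0 0 0 0 -1;-0.002 -0.14 0 0 0 0 -1;-0.002 -0.15 0 0 0 0 -1;-0.002 -0.16 0 0 0 0 -1;-0.002 -0.165 0 0 0 0 -1;-0.002 -0.165 0 0 0 0 -1;-0.002 -0.165 0 0 0 0 -1")

```text
clock: 30.1
tcp_pos: [0.5812, 0.0785, 0.0696]
eef_rot: [-180.0, 0.0, 90.1]
force: [-3.3, -0.9, 1.9]
finger_gap: 0.0169
```

Emit:
arm_command(rows="0 -0.003 0 0 0 0 -1;0 -0.006 0 0 0 0 -1;0 -0.009 0 0 0 0 -1;0 -0.009 0 0 0 0 -1")

```text
clock: 30.5
tcp_pos: [0.5811, 0.0703, 0.0696]
eef_rot: [-180.0, -0.0, 90.1]
force: [-3.8, 4.3, 2.0]
finger_gap: 0.017
```

Emit:
arm_command(rows="0 -0.001 0 0 0 0 -1;0 -0.002 0 0 0 0 -1;0 -0.0025 0 0 0 0 -1;0 -0.0025 0 0 0 0 -1")

```text
clock: 30.9
tcp_pos: [0.581, 0.0676, 0.0696]
eef_rot: [-180.0, 0.0, 90.1]
force: [-2.5, 2.0, 1.3]
finger_gap: 0.017
```

Emit:
arm_command(rows="0 -0.001 0 0 0 0 -1;0 -0.002 0 0 0 0 -1;0 -0.0025 0 0 0 0 -1;0 -0.0025 0 0 0 0 -1")

```text
clock: 31.3
tcp_pos: [0.581, 0.0648, 0.0696]
eef_rot: [-180.0, 0.0, 90.1]
force: [-3.4, -0.1, 2.2]
finger_gap: 0.0171
```

Emit:
arm_command(rows="0 -0.001 0 0 0 0 -1;0 -0.0015 0 0 0 0 -1;0 -0.0015 0 0 0 0 -1")

```text
clock: 31.6
tcp_pos: [0.581, 0.0638, 0.0696]
eef_rot: [-180.0, -0.0, 90.1]
force: [-2.2, 4.9, 1.8]
finger_gap: 0.017
```

Emit:
arm_command(rows="0 -0.001 0 0 0 0 -1;0 -0.0015 0 0 0 0 -1;0 -0.0015 0 0 0 0 -1")

```text
clock: 31.9
tcp_pos: [0.5809, 0.0637, 0.0696]
eef_rot: [-180.0, -0.2, 90.1]
force: [-2.6, 8.2, 2.1]
finger_gap: 0.0169
```

Emit:
arm_command(rows="0 0.0005 0 0 0 0 -1;0 0.0005 0 0 0 0 -0.2;0 0.0005 0 0 0 0 0;0 0.0005 0 0 0 0 0.2;0 0.0005 0 0 0 0 0.3;0 0.0005 0 0 0 0 0.3;0 0.0005 0 0 0 0 0.3;0 0.0005 0.03 0 0 0 0.3;0 0.0005 0.08 0 0 0 0.5;0 0.0005 0.13 0 0 0 1;-0.05 0.05 0.15 0 0 0 1;-0.1 0.07 0.15 0 0 0 1;-0.15 0.07 0.15 0 0 0 1;-0.2 0.07 0.15 0 0 0 1;-0.2 0.07 0.15 0 0 0 1;-0.2 0.07 0.15 0 0 0 1")

```text
clock: 33.5
tcp_pos: [0.3786, 0.134, 0.2201]
eef_rot: [180.0, -0.2, 90.1]
force: [-0.2, -0.5, 0.0]
finger_gap: 0.0884
```

Run:
```python
from h import *
o=st()
T=cam("top"); S=cam("scene")
k=7
t=cv2.resize(T["frame"][208:258,335:392],None,fx=k,fy=k,interpolation=cv2.INTER_CUBIC)
s=cv2.resize(S["frame"][112:162,230:287],None,fx=k,fy=k,interpolation=cv2.INTER_CUBIC)
r=cv2.resize(T["frame"][125:190,195:372],None,fx=4.5,fy=3.8,interpolation=cv2.INTER_CUBIC)
img=np.zeros((600,800,3),np.uint8); img[:350,:399]=t; img[:350,400:799]=s; img[352:352+r.shape[0],:r.shape[1]]=r[:248]
cv2.imwrite("pics/p7.png",img)
for q in("coarse","fine"):
  for n,c,z in(("top",T,.06 if q=="coarse" else .095),("scene",S,.06 if q=="coarse" else .095)):
    for cf,bx,m in sil(n,q): 
      if cf>.3: print(q,n,cf,np.round(bx))
print(proj(T,[[.4045,-.3345,.06],[.4045,-.3345,.095],[.58,.064,.105]]),proj(S,[[.4045,-.3345,.06],[.4045,-.3345,.095]]))
```

```text
t 33.5 tcp [0.3786 0.134  0.2201] rpy [179.98  -0.18  90.15] F [-0.2 -0.5  0. ] gap 0.0884
coarse top 0.77 [356. 223. 374. 242.]
coarse top 0.77 [410. 208. 426. 232.]
coarse top 0.76 [346. 287. 368. 312.]
coarse scene 0.68 [239. 111. 247. 117.]
coarse scene 0.59 [254. 128. 266. 144.]
fine top 0.58 [416. 215. 434. 228.]
fine top 0.39 [271. 144. 277. 186.]
[[367.54598308 232.44310512]
 [370.68326223 232.12777981]
 [234.79817442 169.31292512]] [[259.12104387 132.18133938]
 [259.22784041 125.9551041 ]]
```

View pics/p7.png

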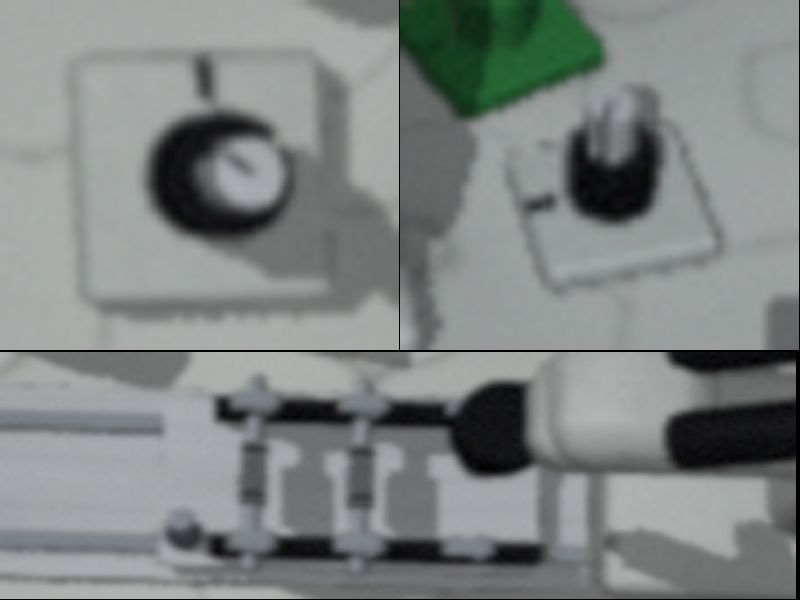

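The detent has caught: the post top appears at the predicted pixel (234.8, 169), and both rods are still in clips 1 and 2. The coarse pointer shows as a white notch at crop (280,138). The fine pointer is a black line from its centre to (228,155). I'll rectify the view to read both angles.

```bash
cat > rect.py <<'E'
from h import *
import sys
def rect(c,cx,cy,z,half,n):
    # output: up = +x, left = +y
    g=np.linspace(half,-half,n); X,Y=np.meshgrid(cx+g,cy+g,indexing="ij")
    uv=proj(c,np.c_[X.ravel(),Y.ravel(),np.full(n*n,z)]).reshape(n,n,2).astype(np.float32)
    return cv2.remap(c["frame"],uv[...,0],uv[...,1],cv2.INTER_CUBIC)
if __name__=="__main__":
    T=cam("top");S=cam("scene"); cx,cy=.404,-.334
    rows=[]
    for c in(T,S):
        r=[]
        for z,h in((.02,.065),(.06,.035),(.095,.022)):
            f=rect(c,cx,cy,z,h,266); 
            cv2.drawMarker(f,(133,133),(0,0,255),cv2.MARKER_CROSS,8,1)
            rad={.02:.055,.06:.028,.095:.015}[z]
            if z>.02: cv2.circle(f,(133,133),int(rad/h*133),(0,0,255),1)
            else: k=int(rad/h*133); cv2.rectangle(f,(133-k,133-k),(133+k,133+k),(0,0,255),1)
            r.append(f)
        rows.append(np.hstack(r))
    cv2.imwrite(sys.argv[1],np.vstack(rows))
E
python3 rect.py pics/p8.png
```

```text
(no output)
```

View pics/p8.png

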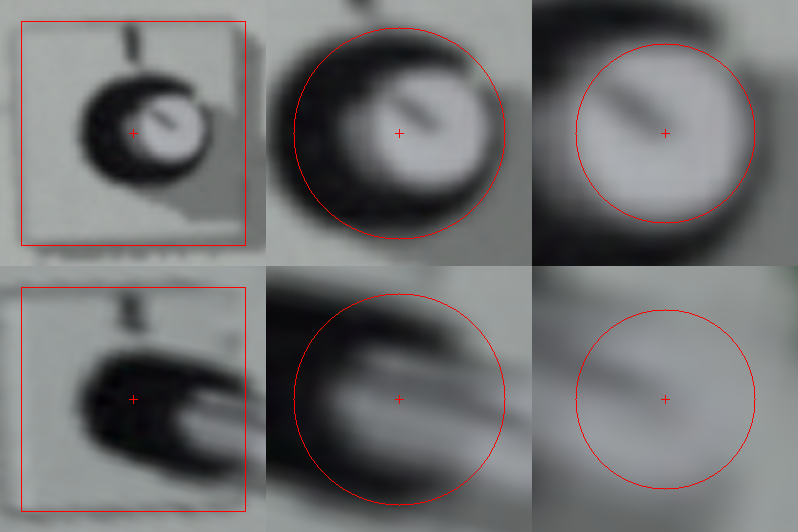

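Emit:
arm_command(rows="0.01 -0.04 0 0 0 -4 1;0.02 -0.08 0 0 0 -8 1;0.03 -0.125 0 0 0 -12 1;0.035 -0.17 0 0 0 -16 1;0.035 -0.215 0 0 0 -20 1;0.035 -0.26 0 0 0 -25 1;0.035 -0.305 0 0 0 -25 1;0.03 -0.35 0 0 0 -25 1;0.027 -0.395 0 0 0 -25 1;0.0254 -0.44 0 0 0 -25 1;0.0254 -0.468 0 0 0 -25 1;0.0254 -0.468 0 0 0 -25 1;0.0254 -0.468 -0.04 0 0 -25 1;0.0254 -0.468 -0.08 0 0 -25 1;0.0254 -0.468 -0.1 0 0 -25 1;0.0254 -0.468 -0.1 0 0 -25 1")

```text
clock: 35.5
tcp_pos: [0.4064, -0.3327, 0.1169]
eef_rot: [-179.7, -0.3, 65.1]
force: [-0.8, 0.2, 0.8]
finger_gap: 0.0884
```

Run:
```python
from h import *
st(); go(.404,-.334,.039,-25)
```

```text
t 35.5 tcp [ 0.4064 -0.3327  0.1169] rpy [-179.66   -0.34   65.09] F [-0.8  0.2  0.8] gap 0.0884
shift [-0.0024 -0.0013 -0.0779] turn [-0.45 -0.16 -0.09]
```

Emit:
arm_command(rows="-0.0024 -0.001 -0.02 -0.4 -0.2 0 1;-0.0024 -0.001 -0.05 -0.4 -0.2 0 1;-0.0024 -0.001 -0.07 -0.4 -0.2 0 1;-0.0024 -0.001 -0.077 -0.4 -0.2 0 1;-0.0024 -0.001 -0.077 -0.4 -0.2 0 1;-0.0024 -0.001 -0.077 -0.4 -0.2 0 0.5;-0.0024 -0.001 -0.077 -0.4 -0.2 0 0.35;-0.0024 -0.001 -0.077 -0.4 -0.2 0 0.2;-0.0024 -0.001 -0.077 -0.4 -0.2 0 -1;-0.0024 -0.001 -0.077 -0.4 -0.2 0 -1;-0.0024 -0.001 -0.077 -0.4 -0.2 0 -1;-0.0024 -0.001 -0.077 -0.4 -0.2 0 -1")

```text
clock: 36.7
tcp_pos: [0.4032, -0.3334, 0.0403]
eef_rot: [-179.9, -0.1, 65.1]
force: [-4.8, 1.5, 6.0]
finger_gap: 0.0553
```

Emit:
arm_command(rows="0 0 0 0 0 5 -1;0 0 0 0 0 10 -1;0 0 0 0 0 15 -1;0 0 0 0 0 20 -1;0 0 0 0 0 25 -1;0 0 0 0 0 30 -1;0 0 0 0 0 35 -1;0 0 0 0 0 40 -1;0 0 0 0 0 45 -1;0 0 0 0 0 49 -1;0 0 0 0 0 51 -1;0 0 0 0 0 51 -1")

```text
clock: 37.9
tcp_pos: [0.4025, -0.3333, 0.0403]
eef_rot: [-179.8, -0.1, 116.1]
force: [-5.4, -0.5, 2.1]
finger_gap: 0.0554
```

Release, lift and step aside to look.

Emit:
arm_command(rows="0 0 0 0 0 0 0.3;0 0 0 0 0 0 0.6;0 0 0 0 0 0 0.9;0 0 0 0 0 0 0.9;0 0 0 0 0 0 0.9;0 0 0.03 0 0 0 0.9;0 0 0.07 0 0 0 0.9;0 0 0.11 0 0 0 0.9;-0.02 0.04 0.14 0 0 0 0.5;-0.03 0.08 0.15 0 0 0 0.2;-0.03 0.12 0.15 0 0 0 0.2;-0.03 0.16 0.15 0 0 0 0.2;-0.03 0.2 0.15 0 0 0 0.2;-0.03 0.24 0.15 0 0 0 0.2;-0.03 0.28 0.15 0 0 0 0.2;-0.03 0.32 0.15 0 0 0 0.2;-0.03 0.32 0.15 0 0 0 0.2")

```text
clock: 39.6
tcp_pos: [0.3717, -0.0098, 0.1904]
eef_rot: [-179.9, -0.2, 116.4]
force: [0.0, -0.4, 0.0]
finger_gap: 0.0529
```

```bash
python3 rect.py pics/p9.png; python3 -c "
from h import *; st()"
```

```text
t 39.7 tcp [ 0.3726 -0.0129  0.1904] rpy [-1.7986e+02 -8.0000e-02  1.1626e+02] F [ 1.1 -0.9 -0.3] gap 0.0527
```

View pics/p9.png

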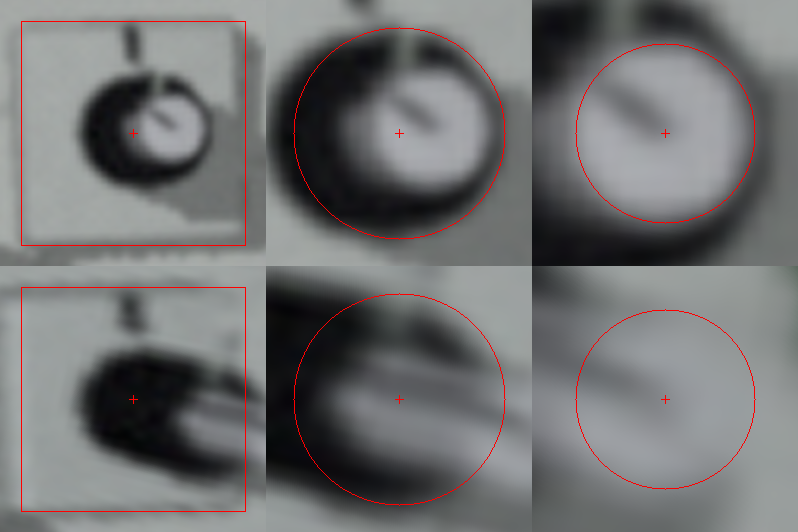

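```bash
cat > meas.py <<'E'
from rect import *
def prof(c,cx,cy,z,r,sgn,a0,w):
    a=np.radians(np.arange(a0-w,a0+w+.1,.5)); P=np.c_[cx+r*np.cos(a),cy+r*np.sin(a),np.full(len(a),z)]
    uv=proj(c,P).astype(np.float32)[None]; g=cv2.cvtColor(c["frame"],cv2.COLOR_BGR2GRAY)
    v=cv2.remap(g,uv[...,0],uv[...,1],cv2.INTER_CUBIC)[0].astype(float)*sgn
    v=v-np.percentile(v,40); v[v<.4*v.max()]=0
    th=(v*np.degrees(a)).sum()/v.sum(); return cx+r*np.cos(np.radians(th)),cy+r*np.sin(np.radians(th)),th,v.max()
def run(a_c,a_f):
  for n in("top","scene"):
    c=cam(n)
    for nm,z,rs,s,a0,w in(("bar",.022,(.041,.045,.049),-1,0,14),("coarse",.06,(.020,.0225,.025),1,a_c,28),("fine",.095,(.006,.009,.012),-1,a_f,40)):
      if n=="scene" and nm=="fine": continue
      print(n,nm,[tuple(np.round(prof(c,.4035,-.3337,z,r,s,a0,w),4)) for r in rs])
if __name__=="__main__": import sys; run(float(sys.argv[1]),float(sys.argv[2]))
E
python3 meas.py 0 53
```

```text
top bar [(np.float64(0.4445), np.float64(-0.3334), np.float64(0.4703), np.float64(80.4)), (np.float64(0.4485), np.float64(-0.3333), np.float64(0.5568), np.float64(85.8)), (np.float64(0.4525), np.float64(-0.3327), np.float64(1.1735), np.float64(81.6))]
top coarse [(np.float64(0.4232), np.float64(-0.3372), np.float64(-10.0765), np.float64(39.4)), (np.float64(0.4259), np.float64(-0.3361), np.float64(-6.0987), np.float64(59.0)), (np.float64(0.4284), np.float64(-0.3364), np.float64(-6.1942), np.float64(59.0))]
top fine [(np.float64(0.4077), np.float64(-0.3294), np.float64(45.8257), np.float64(22.0)), (np.float64(0.4095), np.float64(-0.327), np.float64(47.892), np.float64(38.0)), (np.float64(0.4112), np.float64(-0.3245), np.float64(50.116), np.float64(39.0))]
scene bar [(np.float64(0.4444), np.float64(-0.3314), np.float64(3.2824), np.float64(40.8)), (np.float64(0.4484), np.float64(-0.3309), np.float64(3.5513), np.float64(61.4)), (np.float64(0.4524), np.float64(-0.3306), np.float64(3.5764), np.float64(56.6))]
scene coarse [(np.float64(0.4235), np.float64(-0.3342), np.float64(-1.4055), np.float64(18.0)), (np.float64(0.426), np.float64(-0.3349), np.float64(-3.1647), np.float64(18.0)), (np.float64(0.4282), np.float64(-0.3375), np.float64(-8.6817), np.float64(16.0))]
```

The pointer reads about −6.5° off the bar, so I'm regripping for a small correction.

Run:
```python
from h import *
st(); go(.4035,-.3335,.115,0)
```

```text
t 39.8 tcp [ 0.3728 -0.0141  0.1904] rpy [-1.7985e+02 -9.0000e-02  1.1609e+02] F [-0.2  0.4  1. ] gap 0.0528
shift [ 0.0307 -0.3194 -0.0754] turn [ -0.06  -0.17 -26.09]
```

Emit:
arm_command(rows="0 -0.04 0 0 0 -6 1;0 -0.08 0 0 0 -12 1;0 -0.12 0 0 0 -18 1;0.01 -0.16 0 0 0 -24 1;0.02 -0.2 0 0 0 -26 1;0.03 -0.24 0 0 0 -26 1;0.0307 -0.28 0 0 0 -26 1;0.0307 -0.3194 0 0 0 -26 1;0.0307 -0.3194 0 0 0 -26 1;0.0307 -0.3194 -0.04 0 -0.2 -26 1;0.0307 -0.3194 -0.0754 0 -0.2 -26 1;0.0307 -0.3194 -0.11 0 -0.2 -26 1;0.0307 -0.3194 -0.14 0 -0.2 -26 1;0.0307 -0.3194 -0.15 0 -0.2 -26 1;0.0307 -0.3194 -0.15 0 -0.2 -26 1;0.0307 -0.3194 -0.15 0 -0.2 -26 0.2;0.0307 -0.3194 -0.15 0 -0.2 -26 -1;0.0307 -0.3194 -0.15 0 -0.2 -26 -1;0.0307 -0.3194 -0.15 0 -0.2 -26 -1;0.0307 -0.3194 -0.15 0 -0.2 -26 -1")

```text
clock: 41.8
tcp_pos: [0.4029, -0.3336, 0.041]
eef_rot: [-180.0, -0.0, 90.1]
force: [-5.6, -0.5, 5.1]
finger_gap: 0.0557
```

Emit:
arm_command(rows="0 0 0 0 0 0 -1;0 0 0 0 0 0 -1;0 0 0 0 0 0 -1;0 0 0 0 0 2 -1;0 0 0 0 0 4 -1;0 0 0 0 0 6 -1;0 0 0 0 0 6.5 -1;0 0 0 0 0 6.5 -1")

```text
clock: 42.6
tcp_pos: [0.4028, -0.3336, 0.041]
eef_rot: [-180.0, -0.0, 96.6]
force: [-2.3, -0.0, 0.5]
finger_gap: 0.0554
```

Emit:
arm_command(rows="0 0 0 0 0 0 0.3;0 0 0 0 0 0 0.6;0 0 0 0 0 0 0.9;0 0 0 0 0 0 0.9;0 0 0 0 0 0 0.9;0 0 0.03 0 0 0 0.9;0 0 0.07 0 0 0 0.9;0 0 0.11 0 0 0 0.9;-0.02 0.04 0.14 0 0 0 0.5;-0.03 0.08 0.15 0 0 0 0.2;-0.03 0.12 0.15 0 0 0 0.2;-0.03 0.16 0.15 0 0 0 0.2;-0.03 0.2 0.15 0 0 0 0.2;-0.03 0.24 0.15 0 0 0 0.2;-0.03 0.28 0.15 0 0 0 0.2;-0.03 0.32 0.15 0 0 0 0.2;-0.03 0.32 0.15 0 0 0 0.2")

```text
clock: 44.3
tcp_pos: [0.372, -0.01, 0.1911]
eef_rot: [-180.0, -0.1, 96.9]
force: [0.1, -1.9, -0.2]
finger_gap: 0.0527
```

```bash
python3 meas.py 0 53;python3 meas.py 0 53; python3 rect.py pics/p10.png
```

```text
top bar [(np.float64(0.4445), np.float64(-0.3335), np.float64(0.2775), np.float64(81.4)), (np.float64(0.4485), np.float64(-0.3333), np.float64(0.5475), np.float64(86.2)), (np.float64(0.4525), np.float64(-0.3328), np.float64(1.0839), np.float64(80.0))]
top coarse [(np.float64(0.4235), np.float64(-0.3333), np.float64(1.067), np.float64(63.2)), (np.float64(0.426), np.float64(-0.3333), np.float64(1.0733), np.float64(85.0)), (np.float64(0.4285), np.float64(-0.3334), np.float64(0.6647), np.float64(72.0))]
top fine [(np.float64(0.4077), np.float64(-0.3294), np.float64(45.3786), np.float64(21.0)), (np.float64(0.4096), np.float64(-0.327), np.float64(47.7478), np.float64(37.0)), (np.float64(0.4112), np.float64(-0.3245), np.float64(50.2151), np.float64(39.0))]
scene bar [(np.float64(0.4444), np.float64(-0.3312), np.float64(3.475), np.float64(40.2)), (np.float64(0.4484), np.float64(-0.3309), np.float64(3.6167), np.float64(65.0)), (np.float64(0.4524), np.float64(-0.3306), np.float64(3.5993), np.float64(55.0))]
scene coarse [(np.float64(0.4235), np.float64(-0.3326), np.float64(3.133), np.float64(3
[... 744 characters left out ...]
74), np.float64(22.0)), (np.float64(0.4096), np.float64(-0.3271), np.float64(47.5699), np.float64(37.0)), (np.float64(0.4112), np.float64(-0.3245), np.float64(50.0399), np.float64(40.0))]
scene bar [(np.float64(0.4444), np.float64(-0.3312), np.float64(3.4595), np.float64(41.8)), (np.float64(0.4484), np.float64(-0.3309), np.float64(3.6103), np.float64(63.0)), (np.float64(0.4524), np.float64(-0.3306), np.float64(3.6424), np.float64(54.2))]
scene coarse [(np.float64(0.4235), np.float64(-0.3327), np.float64(2.9777), np.float64(32.0)), (np.float64(0.426), np.float64(-0.3344), np.float64(-1.6968), np.float64(21.0)), (np.float64(0.4279), np.float64(-0.3393), np.float64(-12.9381), np.float64(16.2))]
```

View pics/p10.png

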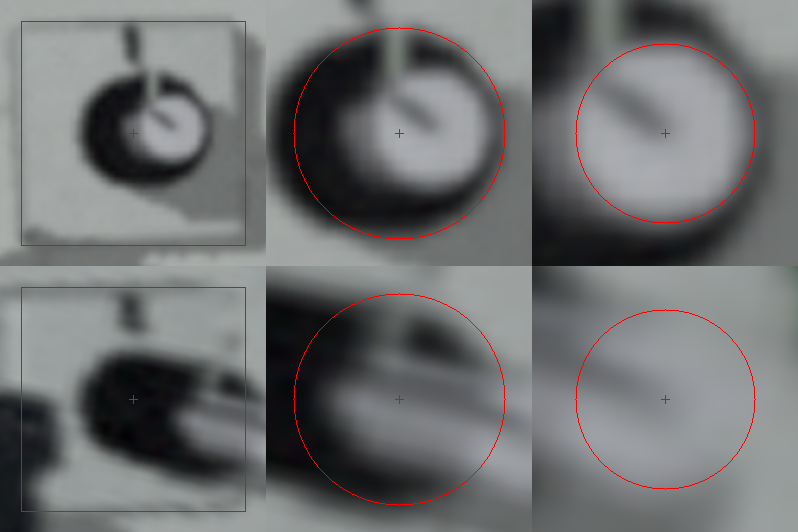

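Run:
```python
from h import *
st(); go(.403,-.3336,.066,26)
```

```text
t 44.6 tcp [ 0.373  -0.0145  0.191 ] rpy [-1.7996e+02 -1.0000e-02  9.6490e+01] F [-0.  -0.7  0.1] gap 0.0531
shift [ 0.03   -0.3191 -0.125 ] turn [-0.   -0.04 19.51]
```

Emit:
arm_command(rows="0 -0.04 0 0 0 6 0.4;0 -0.08 0 0 0 12 0.4;0 -0.12 0 0 0 19.5 0.4;0.01 -0.16 0 0 0 19.5 0.4;0.02 -0.2 0 0 0 19.5 0.4;0.03 -0.24 0 0 0 19.5 0.4;0.03 -0.28 0 0 0 19.5 0.4;0.03 -0.319 0 0 0 19.5 0.4;0.03 -0.319 0 0 0 19.5 0.4;0.03 -0.319 0 0 0 19.5 0.4;0.03 -0.319 -0.04 0 0 19.5 0.4;0.03 -0.319 -0.08 0 0 19.5 0.4;0.03 -0.319 -0.11 0 0 19.5 0.4;0.03 -0.319 -0.124 0 0 19.5 0.4;0.03 -0.319 -0.124 0 0 19.5 0.4;0.03 -0.319 -0.124 0 0 19.5 0.4")

```text
clock: 46.2
tcp_pos: [0.4032, -0.3332, 0.0677]
eef_rot: [-180.0, 0.0, 116.0]
force: [0.0, 0.8, -0.5]
finger_gap: 0.0621
```

Emit:
arm_command(rows="0 0 0 0 0 0 0;0 0 0 0 0 0 -0.2;0 0 0 0 0 0 -1;0 0 0 0 0 0 -1;0 0 0 0 0 0 -1;0 0 0 0 0 0 -1;0 0 0 0 0 0 -1;0 0 0 0 0 0 -1")

```text
clock: 47.0
tcp_pos: [0.4027, -0.3335, 0.068]
eef_rot: [-179.9, 0.0, 116.0]
force: [-5.3, -1.5, 4.1]
finger_gap: 0.0292
```

Emit:
arm_command(rows="0 0 0 0 0 -5 -1;0 0 0 0 0 -10 -1;0 0 0 0 0 -15 -1;0 0 0 0 0 -20 -1;0 0 0 0 0 -25 -1;0 0 0 0 0 -30 -1;0 0 0 0 0 -35 -1;0 0 0 0 0 -40 -1;0 0 0 0 0 -45 -1;0 0 0 0 0 -49 -1;0 0 0 0 0 -51 -1;0 0 0 0 0 -51 -1")

```text
clock: 48.2
tcp_pos: [0.403, -0.3335, 0.0681]
eef_rot: [-180.0, 0.0, 65.0]
force: [2.4, 0.5, -0.7]
finger_gap: 0.029
```

Emit:
arm_command(rows="0 0 0 0 0 0 -0.3;0 0 0 0 0 0 0;0 0 0 0 0 0 0.3;0 0 0 0 0 0 0.3;0 0 0 0 0 0 0.3;0 0 0.03 0 0 0 0.3;0 0 0.07 0 0 0 0.3;0 0 0.1 0 0 0 0.3;-0.02 0.04 0.12 0 0 0 0.2;-0.03 0.08 0.12 0 0 0 0.2;-0.03 0.12 0.12 0 0 0 0.2;-0.03 0.16 0.12 0 0 0 0.2;-0.03 0.2 0.12 0 0 0 0.2;-0.03 0.24 0.12 0 0 0 0.2;-0.03 0.28 0.12 0 0 0 0.2;-0.03 0.32 0.12 0 0 0 0.2;-0.03 0.32 0.12 0 0 0 0.2")

```text
clock: 49.9
tcp_pos: [0.3722, -0.0101, 0.1882]
eef_rot: [-179.9, -0.0, 65.3]
force: [1.1, 0.4, -0.2]
finger_gap: 0.0524
```

```bash
python3 meas.py 0 0; python3 rect.py pics/p11.png; python3 -c "
from h import *; go(.403,-.3336,.067,0)"
```

```text
top bar [(np.float64(0.4445), np.float64(-0.3334), np.float64(0.3971), np.float64(82.0)), (np.float64(0.4485), np.float64(-0.3333), np.float64(0.5165), np.float64(87.2)), (np.float64(0.4525), np.float64(-0.3328), np.float64(1.0782), np.float64(82.0))]
top coarse [(np.float64(0.4235), np.float64(-0.3334), np.float64(0.955), np.float64(64.2)), (np.float64(0.426), np.float64(-0.3333), np.float64(1.0985), np.float64(87.0)), (np.float64(0.4285), np.float64(-0.3333), np.float64(0.8126), np.float64(72.0))]
top fine [(np.float64(0.4095), np.float64(-0.3335), np.float64(1.6796), np.float64(21.0)), (np.float64(0.4125), np.float64(-0.3333), np.float64(2.4294), np.float64(37.0)), (np.float64(0.4155), np.float64(-0.333), np.float64(3.4972), np.float64(42.0))]
scene bar [(np.float64(0.4444), np.float64(-0.3313), np.float64(3.3136), np.float64(39.8)), (np.float64(0.4484), np.float64(-0.3309), np.float64(3.5548), np.float64(62.0)), (np.float64(0.4524), np.float64(-0.3308), np.float64(3.4221), np.float64(56.0))]
scene coarse [(np.float64(0.4235), np.float64(-0.3328), np.float64(2.4806), np.float64(34.0)), (np.float64(0.426), np.float64(-0.3343), np.float64(-1.454), np.float64(23.0)), (np.float64(0.4279), np.float64(-0.339), np.float64(-12.3245), np.float64(14.2))]
shift [ 0.0298 -0.3193 -0.1211] turn [ 2.000e-02 -3.000e-02  2.505e+01]
```

View pics/p11.png

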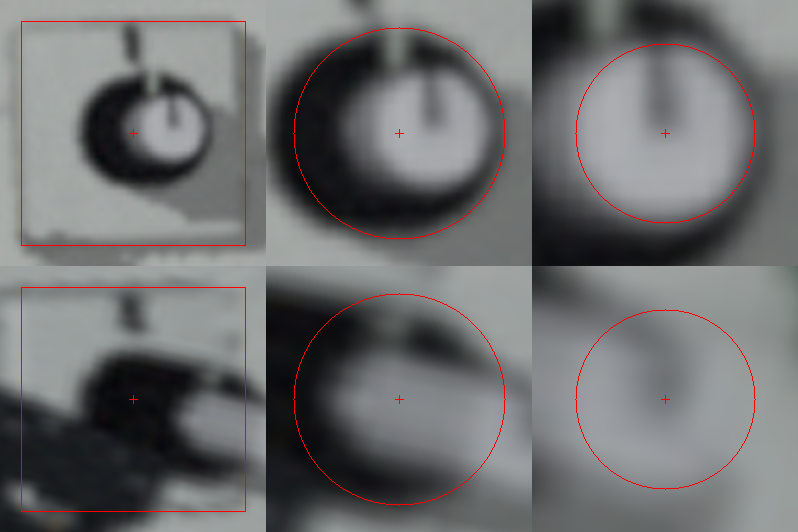

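The fine pointer is about +3° off, so one more small correction.

Emit:
arm_command(rows="0 -0.04 0 0 0 6 0.4;0 -0.08 0 0 0 12 0.4;0 -0.12 0 0 0 19.5 0.4;0.01 -0.16 0 0 0 25 0.4;0.02 -0.2 0 0 0 25 0.4;0.03 -0.24 0 0 0 25 0.4;0.03 -0.28 0 0 0 25 0.4;0.03 -0.319 0 0 0 25 0.4;0.03 -0.319 0 0 0 25 0.4;0.03 -0.319 0 0 0 25 0.4;0.03 -0.319 -0.04 0 0 25 0.4;0.03 -0.319 -0.08 0 0 25 0.4;0.03 -0.319 -0.11 0 0 25 0.4;0.03 -0.319 -0.121 0 0 25 0.4;0.03 -0.319 -0.121 0 0 25 0.4;0.03 -0.319 -0.121 0 0 25 0.4")

```text
clock: 51.7
tcp_pos: [0.4037, -0.3336, 0.0685]
eef_rot: [179.9, 0.1, 90.0]
force: [0.2, -0.7, 0.3]
finger_gap: 0.0618
```

Emit:
arm_command(rows="0 0 0 0 0 0 0;0 0 0 0 0 0 -0.2;0 0 0 0 0 0 -1;0 0 0 0 0 0 -1;0 0 0 0 0 0 -1;0 0 0 0 0 0 -1;0 0 0 0 0 0 -1;0 0 0 0 0 0 -1;0 0 0 0 0 -1 -1;0 0 0 0 0 -2 -1;0 0 0 0 0 -3 -1;0 0 0 0 0 -3 -1;0 0 0 0 0 -3 -1")

```text
clock: 53.0
tcp_pos: [0.4029, -0.3336, 0.0688]
eef_rot: [-180.0, 0.1, 87.0]
force: [-5.1, -0.0, 4.8]
finger_gap: 0.0293
```

Emit:
arm_command(rows="0 0 0 0 0 0 -0.3;0 0 0 0 0 0 0;0 0 0 0 0 0 0.3;0 0 0 0 0 0 0.3;0 0 0 0 0 0 0.3;0 0 0.03 0 0 0 0.3;0 0 0.07 0 0 0 0.3;0 0 0.1 0 0 0 0.3;-0.02 0.04 0.12 0 0 0 0.2;-0.04 0.08 0.12 0 0 0 0.2;-0.06 0.12 0.12 0 0 0 0.2;-0.07 0.16 0.12 0 0 0 0.2;-0.07 0.2 0.12 0 0 0 0.2;-0.07 0.24 0.12 0 0 0 0.2;-0.07 0.28 0.12 0 0 0 0.2;-0.07 0.32 0.12 0 0 0 0.2;-0.07 0.32 0.12 0 0 0 0.2")

```text
clock: 54.7
tcp_pos: [0.332, -0.01, 0.1888]
eef_rot: [-180.0, 0.1, 87.3]
force: [-0.4, -0.1, 0.3]
finger_gap: 0.0528
```

```bash
python3 meas.py 0 0
python3 - <<'E'
from h import *
st(); c=cam("top"); s=cam("scene"); cv2.imwrite("pics/p12.png",cv2.resize(c["frame"],None,fx=1.5,fy=1.5)); cv2.imwrite("pics/p13.png",cv2.resize(s["frame"],None,fx=1.5,fy=1.5))
for n,c in(("top",c),("scene",s)):
  for cf,bx,m in sil(n,"rod0"):
    if cf<.3: continue
    ys,xs=np.nonzero(m); P=np.array([atz(c,p,.066)[:2] for p in zip(xs,ys)]); print(n,cf,np.round(bx),P.mean(0).round(4))
E
```

```text
top bar [(np.float64(0.4445), np.float64(-0.3334), np.float64(0.3942), np.float64(80.4)), (np.float64(0.4485), np.float64(-0.3333), np.float64(0.5297), np.float64(85.2)), (np.float64(0.4525), np.float64(-0.3328), np.float64(1.0471), np.float64(80.6))]
top coarse [(np.float64(0.4235), np.float64(-0.3334), np.float64(0.9225), np.float64(66.0)), (np.float64(0.426), np.float64(-0.3333), np.float64(1.1048), np.float64(90.0)), (np.float64(0.4285), np.float64(-0.3334), np.float64(0.6554), np.float64(71.0))]
top fine [(np.float64(0.4095), np.float64(-0.3339), np.float64(-1.5262), np.float64(23.0)), (np.float64(0.4125), np.float64(-0.3339), np.float64(-1.3278), np.float64(39.0)), (np.float64(0.4155), np.float64(-0.3339), np.float64(-0.8212), np.float64(46.0))]
scene bar [(np.float64(0.4444), np.float64(-0.3315), np.float64(3.1258), np.float64(41.8)), (np.float64(0.4484), np.float64(-0.3309), np.float64(3.5759), np.float64(60.4)), (np.float64(0.4524), np.float64(-0.3306), np.float64(3.6251), np.float64(54.2))]
scene coarse [(np.float64(0.4235), np.float64(-0.3327), np.float64(2.879), np.float64(33.0)), (np.float64(0.426), np.float64(-0.3344), np.float64(-1.9026), np.float64(22.2)), (np.float64(0.4279), np.float64(-0.3392), np.float64(-12.7673), np.float64(15.2))]
t 54.8 tcp [ 0.333  -0.0132  0.1889] rpy [-1.7999e+02  1.3000e-01  8.7110e+01] F [ 0.  -0.7  0.3] gap 0.053
top 0.79 [115. 260. 134. 307.] [0.2459 0.3851]
top 0.78 [250. 143. 250. 168.] [0.6293 0.0203]
top 0.61 [272. 134. 278. 183.] [ 0.6219 -0.053 ]
top 0.44 [ 70. 200. 106. 229.] [0.4395 0.4956]
scene 0.7 [340. 279. 379. 312.] [0.2674 0.4228]
scene 0.48 [195. 189. 238. 197.] [ 0.6239 -0.0539]
scene 0.33 [197. 165. 244. 234.] [ 0.6262 -0.0158]
```

View pics/p12.png

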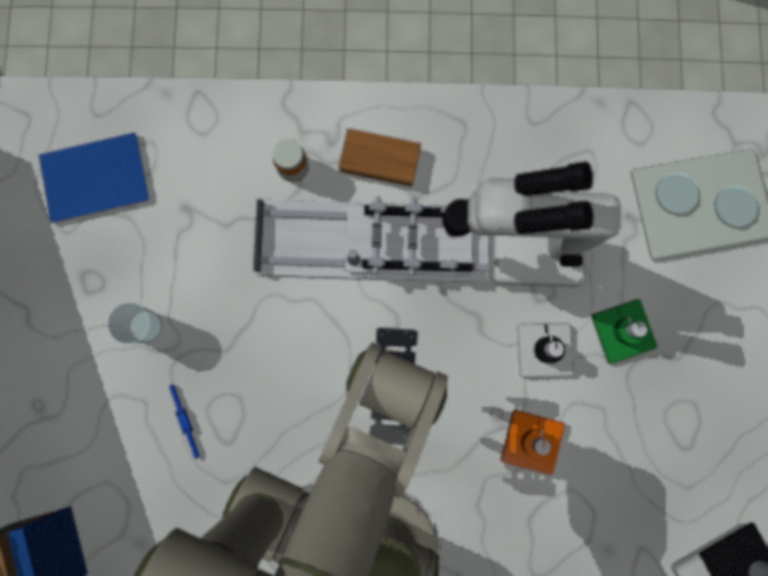

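View pics/p13.png

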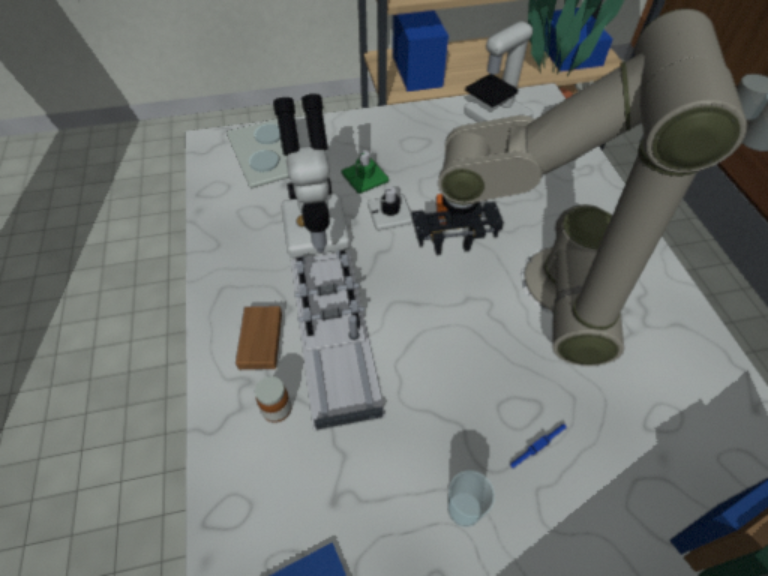

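All in place: both rods are in their clips, the carrier is at the viewing station, both pointers face the bar and the bystanders are untouched. No third grey rod is visible, so I'm handing in.

```bash
python3 -c "
from h import *; print(manip.hand_in())"
```

```text
the job is handed in; nothing more can be done
None
```

The job is done and handed in at about 55 s on the robot clock. Only two rods were on the bench; no third grey one showed in either camera.

- **Carrier to loading stop:** I pushed it by the post until it hit the stop, at about 38 N on the wrist.
- **Rods:** I pressed one into clip2 and one into clip1, each until it stopped against the back stops at about 20 N. Both looked about centred, and the final pictures still show them there after the slide.
- **Carrier to viewing station:** I slid it about 180 mm until the detent caught. The catch showed in the force readings: resistance, then none, then 8 N when I nudged past it. The post then appeared where the cameras should see it.
- **Knobs:** Both needed a second small turn, about 6.5° on the coarse and 3° on the fine. In the last top view the index bar reads about 0.7°, the coarse pointer about 0.9° and the fine pointer about −1.2°. The coarse one did not move while I turned the fine one.

**Check that disagreed:** in the scene camera, the coarse pointer and index bar readings disagreed with each other and with the top view. That view is oblique and blurred there, so I went by the top camera.

The beaker, jar, slide box, blue rod and the green and orange drives appear unmoved in the last pictures.

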